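# Put the craft paints away in the child-safe locker

### The arm

A 6-joint arm with a two-finger parallel gripper is mounted at the origin on the work surface. World frame = base frame: x ahead of the robot, y to its left, z up, the work surface at z = 0. Lengths are in m, angles in rad, forces in N, time in s.
With the tool pointing down it reaches from about 0.3 to 0.875 m from the base axis. Payload 6.4 kg.
Tool frame: the origin (TCP) lies between the finger pads; the fingertips stand 19 mm ahead of it and the grasp point (between the pads) is the TCP (ctrl.tips_ahead is the z of the fingertips in the tool frame, in m); z points along the fingers, y is the line along which they close (so a half turn about z gives the same grasp; the last joint's range is limited). The gripper opens to 85 mm and grips with 20 to 120 N. Pads are 22 mm wide; open, the fingers measure 114 mm over their backs; the gripper's body (76 mm by 85 mm) begins 54 mm behind the grasp point. The pads swing forward as they close: fully open they stand 13 mm farther back than shut.
Start: joints at [-1.447, 0.181, 1.607, -0, 1.354, -0.206], TCP at [0.186, -0.544, 0.25] pointing down, gripper open.
Joint ranges: [-2.99, 2.99], [-0.89, 2.07], [0.3, 2.58], [-1.14, 4.28], [0, 2.63], [-3.12, 3.12]. Speed limits (rad/s): [2.57, 2.57, 3.01, 3.14, 3.14, 3.14].

### API

Orientations are given as a unit quaternion [w, x, y, z].
In Python, from bench import readout, vision, ctrl gives the robot as it stands.
- The arm moves only by the tool play_rows, never from a script. Its arguments are lists of equal length, an entry for each row: "xyz": the shift along the tool's x, y, z in mm, a list of three; "rot": the turn, a rotation vector about the tool's x, y, z in rad, a list of three; "grip": the opening, from 0 (shut) to 1 (fully open). In form: {"xyz": [[x, y, z], ...], "rot": [[rx, ry, rz], ...], "grip": [grip, ...]}. A call has exactly 10 rows; each row is the pose to reach, as a shift and turn from the pose commanded when the call began, along the tool's axes at that moment; what a row does not reach only later rows make up. A row lasts 1/8 s, in which the tool goes at most 62.5 mm and 10.7 degrees, less where a joint would pass 70% of its speed; a pose out of reach is approached as far as the arm can. A call with a gripper value outside its range is refused whole. The fingers move at their own pace and stop on an object; the grip force is fixed at half the most. Time passes only in rows, so rows that repeat a pose let the fingers close, or fill a call up. It gives the time, the measured TCP pose, the force, the opening and the grip force at its end, in the units of the state.
- readout.get_obs(): the state, without advancing time (a new reading comes with each control period).
- vision.camera(name): name is "side" or "top" or "wrist"; returns a dict with "color" (420x560x3 uint8, red, green, blue), "depth" (420x560 float32, m along the optical axis (not along the pixel's ray), 0 where there is no reading), "camera_matrix" (3x3 intrinsics, pixels), "k1" (the pictures are not rectified: a ray, as slopes to the right and down, at radius r is drawn at 1 + k1 r^2 times it, then the intrinsics apply), "extrinsics" (4x4, takes a point from camera to world coordinates); the wrist camera has in their place "hand_eye" (4x4, takes a point from camera to tool coordinates, whose origin is the TCP and whose axes are the flange's). Camera axes: x right, y down, z forward; pixel columns grow to the right and rows downward; lengths in m; the calibration is good to about 2 mm. A picture is of the moment at which its call begins: read the wrist's pose just before it.
- ctrl.hand_in(): hands the job in; it is judged then, once.
The state is a dict: "time_s": time; "q": joint angles; "dq": joint speeds; "joint_efforts": joint torques, N m; "eef_pos": TCP position; "eef_rot": TCP orientation; "wrist_force": force on the tool from outside, world axes, zero at the start; "torque": the same for the moment, N m; "opening": opening from 0.0 (shut) to 1.0 (fully open); "grasp_force": force on a finger pad.
Only numpy, scipy, OpenCV 4.12 (cv2) and the standard library are available. Lean on these libraries where they do the work, as an engineer would, in place of code of your own. Each camera call takes 0.05 s, during which the arm holds its last target. There are 200 camera calls.

### The job

The craft session is over: put the paint bottles away. Press the red child-safety hook down through the gap in the locker's sliding door and slide the door fully open to the left, lay every paint bottle that is standing on the table on its side in a blue cradle of its own (any cradle, cap to either end), then slide the door fully shut again so that the hook springs back up and holds it. Leave the other things on the table where they are.

Things in the scene. Friction and masses are not known exactly. Their poses are not given: they have to be found in the camera images.
- locker: Fixed pale wooden paint locker. Origin: centre of its bay, at table height; x to the far side, y left (along the door's slide), z up; yaw up to 0.15 rad. With the door away the bay is open on top: inside x -165..165 mm, y -88..88 mm, floor 12 mm above the table, walls to 68 mm. Left of it (y 88..330 mm) is a wooden deck 68 mm high, right of it (y -88..-160 mm) a ledge 52 mm high.
- bar (a point): Middle of the steel cross bar (6 mm thick, along x) on which the hook catches, 85 mm above the table, between two posts 90 mm high, 42 mm apart over all, on the locker's ledge (locker y = -127 mm).
- cradle0 (a point): Nearest of four blue cradles in the bay, each a pair of V-shaped saddles. This point is where the middle of a bottle's body lies when it rests there along the locker's y axis, 47 mm above the table. Saddles reach from 26 to 62 mm either side of this point along y, tops at 50 mm; between them the bay is free to its floor. Cradles are 72 mm apart along x.
- cradle1 (a point): The second cradle, like cradle0.
- cradle2 (a point): The third cradle, like cradle0.
- cradle3 (a point): The farthest cradle, like cradle0.
- door (a joint): The locker's clear, white-rimmed sliding door, in m: 0 shut, 0.235 fully open to the locker's +y (left), over the deck. Plate 354 (x) by 252 mm (y), 8 mm thick, top 106 mm above the table, skirts down both long sides; shut it covers locker y -158..92 mm. Slides with about 2 N plus slight drag and stays where it is left. Latched, it has 1 mm of play.
- gap (a point): Centre of the gap (opening 56 mm along locker x, 34 mm along y) in the door plate, level with the door's top face, 106 mm above the table; moves with the door. Shut, it is at locker x = 0, y = -119 mm. The hook's red pad, 30 by 28 mm, fills most of it, its top 5 mm below the door's top face. Closed fingers fit in, press the pad and can push the door along by the gap's edges.
- hook (a joint): How far the red hook, carried by the door, is pressed down, in m: 0 up, 0.014 the stop. 3 N starts it, 7 to 8 N holds it down. Beyond 0.009 it clears the bar and the door can slide while it is held down; after 25 mm of sliding it may be let go. When the door is pushed shut, its ramp rides under the bar by itself (about 10 N) and it springs up behind the bar.
- paint_red: Round red paint bottle with a white cap and a paper label band, 0.1 to 0.25 kg: body 40 mm across and 90 mm long, then a neck and cap 22 mm across that add 22 mm (112 mm over all); bottom-heavy (centre of mass about 27 mm from the base). Origin on the axis half way along the body, 45 mm from the base; z points along the axis to the cap. It starts upright on the table; absent in some runs.
- paint_yellow: Round yellow paint bottle with a white cap and a paper label band, 0.1 to 0.25 kg: body 40 mm across and 90 mm long, then a neck and cap 22 mm across that add 22 mm (112 mm over all); bottom-heavy (centre of mass about 27 mm from the base). Origin on the axis half way along the body, 45 mm from the base; z points along the axis to the cap. It starts upright on the table; absent in some runs.
- paint_green: Round green paint bottle with a white cap and a paper label band, 0.1 to 0.25 kg: body 40 mm across and 90 mm long, then a neck and cap 22 mm across that add 22 mm (112 mm over all); bottom-heavy (centre of mass about 27 mm from the base). Origin on the axis half way along the body, 45 mm from the base; z points along the axis to the cap. It starts upright on the table; absent in some runs.
- paint_black: Round black paint bottle with a white cap and a paper label band, 0.1 to 0.25 kg: body 40 mm across and 90 mm long, then a neck and cap 22 mm across that add 22 mm (112 mm over all); bottom-heavy (centre of mass about 27 mm from the base). Origin on the axis half way along the body, 45 mm from the base; z points along the axis to the cap. It starts upright on the table; absent in some runs.
- paper_cup: White paper cup, 72 mm across, 95 mm high; origin under its centre. To be left where it is.
- tape_roll: Orange roll of tape lying flat, 72 mm across, 19 mm high; origin under its centre. To be left where it is.
- sweet_bowl: White bowl, 130 mm across, 50 mm high; origin under its centre. To be left where it is.
- picture_frame: White picture frame lying flat, 150 by 200 mm, 18 mm high; origin under its centre. To be left where it is.
- pen_pot: Black pen pot with pens, 70 mm across, 150 mm high with the pens; origin under its centre. To be left where it is.
- button_tin: Blue tin, 90 by 60 mm, 30 mm high; origin under its centre. To be left where it is.

How it is judged:
By the outcome, as a careful person would: the job done as asked, in the order asked, and still so for the second after the job is handed in, with the robot touching nothing.
Of paint_red, paint_yellow, paint_green, paint_black only 3 to 4 are there at a start; the rules pass over those that are not, and their reading is None.
At some moment in a run one of paint_red, paint_yellow, paint_green, paint_black may be knocked a few centimetres aside while the robot is not near it.
Once in a run the grip may slacken for a moment while it holds something.
It also fails if it takes over 210 s, if anything falls off the work surface, if the arm or the gripper's body presses on something with over 40 N, if the wrist force passes 120 N, or if a joint passes its speed limit or range.

## Working session

There is one attempt and no reset: what is moved stays moved. The work goes in short steps, Python scripts to look and compute and a tool call to move; the robot and the scene stay as the last step left them, time stands still between calls to the robot, and variables do not carry over. Pictures are saved under pics/ and viewed, at most 14 in all, crops included, and the job is handed in when it is done.

Besides the shell and the picture viewer there is one more tool, called after "Call:" as name(argument=value, ...) on one line, values as JSON. play_rows: Moves the arm, as the interface text tells. Its arguments: {"type":"object","properties":{"xyz":{"type":"array","items":{"type":"array","items":{"type":"number"}}},"rot":{"type":"array","items":{"type":"array","items":{"type":"number"}}},"grip":{"type":"array","items":{"type":"number"}}},"required":["xyz","rot","grip"]}

```bash
mkdir -p pics; ls; cat > h.py <<'E'
import numpy as np, cv2
from bench import readout, vision, ctrl
from scipy.spatial.transform import Rotation as R
def rot(q): return R.from_quat([q[1],q[2],q[3],q[0]]).as_matrix()
def toolT():
    o=readout.get_obs(); T=np.eye(4); T[:3,:3]=rot(o['eef_rot']); T[:3,3]=o['eef_pos']; return T
def cam(n):
    T=toolT(); c=vision.camera(n)
    c['T']=c['extrinsics'] if n!='wrist' else T@c['hand_eye']
    return c
def world(c):
    K=np.array(c['camera_matrix']); h,w=c['depth'].shape
    u,v=np.meshgrid(np.arange(w),np.arange(h))
    xd=(u-K[0,2])/K[0,0]; yd=(v-K[1,2])/K[1,1]; x,y=xd.copy(),yd.copy()
    for _ in range(8):
        f=1+c['k1']*(x*x+y*y); x,y=xd/f,yd/f
    d=c['depth']; P=np.stack([x*d,y*d,d],-1)
    return P@np.array(c['T'])[:3,:3].T+np.array(c['T'])[:3,3]
def ray(c,u,v,z):
    K=np.array(c['camera_matrix']);xd=(u-K[0,2])/K[0,0]; yd=(v-K[1,2])/K[1,1]; x,y=xd,yd
    for _ in range(8):
        f=1+c['k1']*(x*x+y*y); x,y=xd/f,yd/f
    T=np.array(c['T']); d=T[:3,:3]@[x,y,1]; o=T[:3,3]; return o+d*(z-o[2])/d[2]
def shot(n,name):
    c=cam(n); cv2.imwrite(f'pics/{name}.png',cv2.resize(c['color'][:,:,::-1],(800,600))); return c
E
python3 - <<'E'
from h import *
for n in ['top','side']:
    c=shot(n,n); P=world(c); np.savez(n,P=P,color=c['color'],K=c['camera_matrix'],k1=c['k1'],T=c['T'],depth=c['depth'])
    print(n,np.array(c['T']).round(3).tolist(),np.array(c['camera_matrix']).tolist(),c['k1'])
print(readout.get_obs())
E
```

```text
pics
top [[-0.029, -0.983, 0.183, 0.213], [-1.0, 0.03, 0.006, -0.102], [-0.011, -0.183, -0.983, 1.597], [0.0, 0.0, 0.0, 1.0]] [[537.8266114123304, 0.0, 272.67167096645284], [0.0, 537.8266114123304, 207.03948396569993], [0.0, 0.0, 1.0]] -0.0473692173045077
side [[0.965, -0.131, 0.227, 0.112], [-0.262, -0.529, 0.807, -1.398], [0.014, -0.839, -0.544, 0.965], [0.0, 0.0, 0.0, 1.0]] [[510.1761809836266, 0.0, 279.40841169824466], [0.0, 510.1761809836266, 209.78185427583443], [0.0, 0.0, 1.0]] -0.15313691429272655
{'time_s': 0.1, 'q': array([-1.44728036e+00,  1.81506489e-01,  1.60790516e+00,  1.48727281e-06,
        1.35383071e+00, -2.06341741e-01]), 'dq': array([ 0.00010004, -0.00089393, -0.00172193,  0.00245611, -0.00085025,
        0.00071103]), 'joint_efforts': array([ 3.46686456e-04, -4.45876265e+01, -3.52239311e+01, -2.88353212e-04,
        4.14389768e-03,  5.05647483e-05]), 'eef_pos': array([ 0.18618159, -0.54351933,  0.24945326]), 'eef_rot': array([-8.24119311e-04,  9.86429729e-01,  1.64181939e-01,  3.48753747e-05]), 'wrist_force': array([ 0.22718996, -0.31224934,  0.68839483]), 'torque': array([-0.00035966, -0.00894857,  0.03692869]), 'grasp_force': 0.0, 'opening': 0.996925972867034}
```

View pics/top.png

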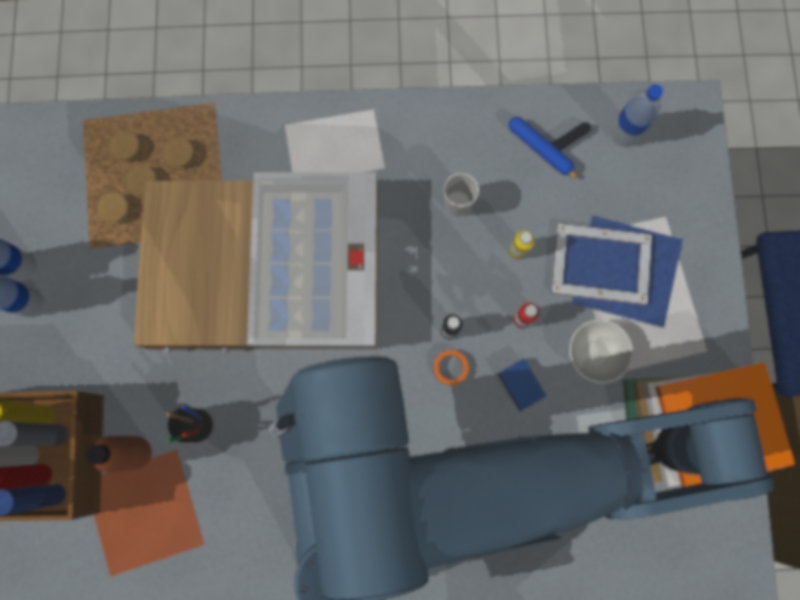

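View pics/side.png

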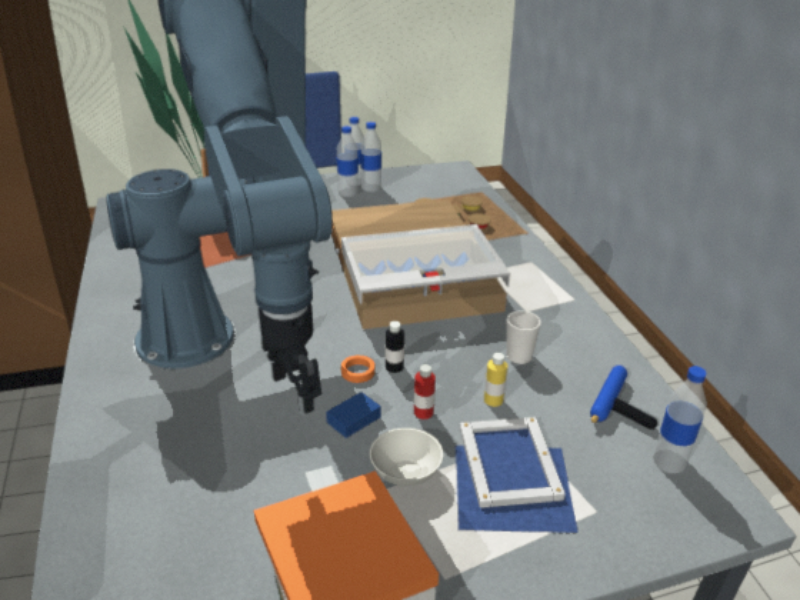

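The top view shows three bottles (green is absent): the black cap is at about (453,321), red at (529,312) and yellow at (524,238). The red pad is at (356,257), and the door's corners are near (377,347), (377,174), (252,174) and (248,346).

```bash
python3 - <<'E'
from h import *
z=np.load('top.npz'); c=dict(camera_matrix=z['K'],k1=float(z['k1']),T=z['T']); P=z['P']; s=560/800
col=z['color']; big=cv2.resize(col[110:260,165:375,::-1],None,fx=3.8,fy=3.8,interpolation=cv2.INTER_CUBIC); cv2.imwrite('pics/topcrop.png',big)
for n,u,v,h in [('pad',356,257,.101),('nr',377,347,.106),('fr',377,174,.106),('fl',252,174,.106),('nl',248,346,.106)]:
    print(n,ray(c,u*s,v*s,h).round(4))
# bottles: depth clusters
for n,u,v in [('black',453,321),('red',529,312),('yellow',524,238)]:
    p=ray(c,u*s,v*s,.11); m=(np.hypot(P[...,0]-p[0],P[...,1]-p[1])<.05)
    a=P[m&(P[...,2]>.1)&(P[...,2]<.125)]; print(n,p.round(4),len(a),a.mean(0).round(4))
z2=np.load('side.npz');P=z2['P']
for n,u,v in [('black',453,321),('red',529,312),('yellow',524,238)]:
    p=ray(c,u*s,v*s,.11); m=(np.hypot(P[...,0]-p[0],P[...,1]-p[1])<.05)
    a=P[m&(P[...,2]>.03)&(P[...,2]<.085)]; print(n,len(a),a.mean(0).round(4),a.min(0).round(3),a.max(0).round(3))
E
```

```text
pad [ 0.5726 -0.0287  0.101 ]
nr [ 0.3899 -0.0662  0.106 ]
fr [ 0.7438 -0.0752  0.106 ]
fl [0.7525 0.1802 0.106 ]
nl [0.3993 0.1864 0.106 ]
black [ 0.436  -0.2162  0.11  ] 52 [ 0.4327 -0.215   0.1112]
red [ 0.4493 -0.3659  0.11  ] 55 [ 0.4518 -0.3689  0.1106]
yellow [ 0.599  -0.3652  0.11  ] 53 [ 0.5993 -0.3675  0.1108]
black 190 [ 0.4316 -0.2324  0.0581] [ 0.416 -0.241  0.03 ] [ 0.452 -0.216  0.085]
red 234 [ 0.4499 -0.3852  0.0582] [ 0.433 -0.397  0.03 ] [ 0.473 -0.361  0.085]
yellow 220 [ 0.5961 -0.3842  0.0578] [ 0.581 -0.395  0.031] [ 0.623 -0.351  0.085]
```

View pics/topcrop.png

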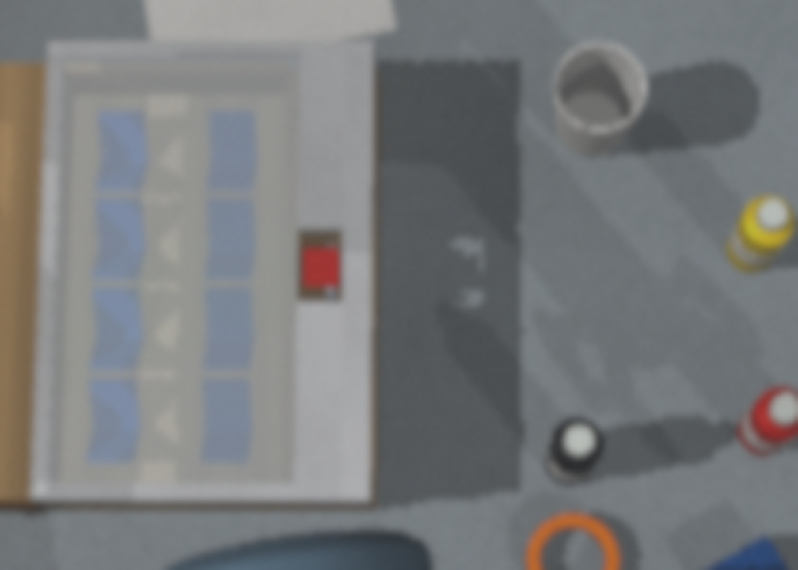

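```bash
cat >> h.py <<'E'
def down(yaw): # tool x -> locker +y, tool y -> locker +x, z down
    c,s=np.cos(yaw),np.sin(yaw); return np.array([[-s,c,0],[c,s,0],[0,0,-1.]])
def go(pos,Rt):
    T=toolT(); d=T[:3,:3].T@(np.array(pos)-T[:3,3])*1000; w=R.from_matrix(T[:3,:3].T@Rt).as_rotvec()
    print('xyz',d.round(1).tolist(),'rot',w.round(4).tolist(),'|',np.linalg.norm(d).round(),np.degrees(np.linalg.norm(w)).round())
E
python3 - <<'E'
from h import *
print(ctrl.tips_ahead)
go([.573,-.06,.27],down(-.025))
E
```

```text
0.019
xyz [522.6, -332.2, -19.8] rot [-0.0012, -0.0013, -1.2159] | 620.0 70.0
```

Call:
play_rows(xyz=[[522,-332,-20],[522,-332,-20],[522,-332,-20],[522,-332,-20],[522,-332,-20],[522,-332,-20],[522,-332,-20],[522,-332,-20],[522,-332,-20],[522,-332,-20]], rot=[[0,0,-1.216],[0,0,-1.216],[0,0,-1.216],[0,0,-1.216],[0,0,-1.216],[0,0,-1.216],[0,0,-1.216],[0,0,-1.216],[0,0,-1.216],[0,0,-1.216]], grip=[0,0,0,0,0,0,0,0,0,0])

```text
time_s: 1.35
eef_pos: [0.5735, -0.0587, 0.27]
eef_rot: [-0.0, 0.716, 0.698, -0.0]
wrist_force: [0.2, -0.1, 0.9]
opening: 0.003
grasp_force: 0.0
```

Call:
play_rows(xyz=[[0,0,0],[0,0,0],[0,0,0],[0,0,0],[0,0,0],[0,0,0],[0,0,0],[0,0,0],[0,0,0],[0,0,0]], rot=[[0,0,0],[0,0,0],[0,0,0],[0,0,0],[0,0,0],[0,0,0],[0,0,0],[0,0,0],[0,0,0],[0,0,0]], grip=[0,0,0,0,0,0,0,0,0,0])

```text
time_s: 2.6
eef_pos: [0.5726, -0.0608, 0.2703]
eef_rot: [-0.0, 0.716, 0.698, -0.0]
wrist_force: [-0.3, -0.5, 1.1]
opening: 0.0
grasp_force: 0.0
```

```bash
python3 - <<'E'
from h import *
o=readout.get_obs(); print(o['time_s'],o['eef_pos'],o['q'].round(3),o['wrist_force'])
c=shot('wrist','w1'); print(np.array(c['hand_eye']).round(3).tolist(), np.array(c['camera_matrix']).tolist(),c['k1'])
c['P']=world(c); np.savez('w1',P=c['P'],K=c['camera_matrix'],k1=c['k1'],T=c['T'],color=c['color'])
E
```

```text
2.6 [ 0.57257898 -0.06080393  0.27026979] [-0.312  0.166  1.583  0.     1.393 -0.287] [-0.28064215 -0.48891323  1.14320478]
[[-0.001, -0.958, -0.287, 0.074], [1.0, -0.001, -0.0, 0.001], [-0.0, -0.287, 0.958, -0.123], [0.0, 0.0, 0.0, 1.0]] [[310.0083013508253, 0.0, 272.87476293295987], [0.0, 310.0083013508253, 205.73898513211947], [0.0, 0.0, 1.0]] 0.021445363680581378
```

View pics/w1.png

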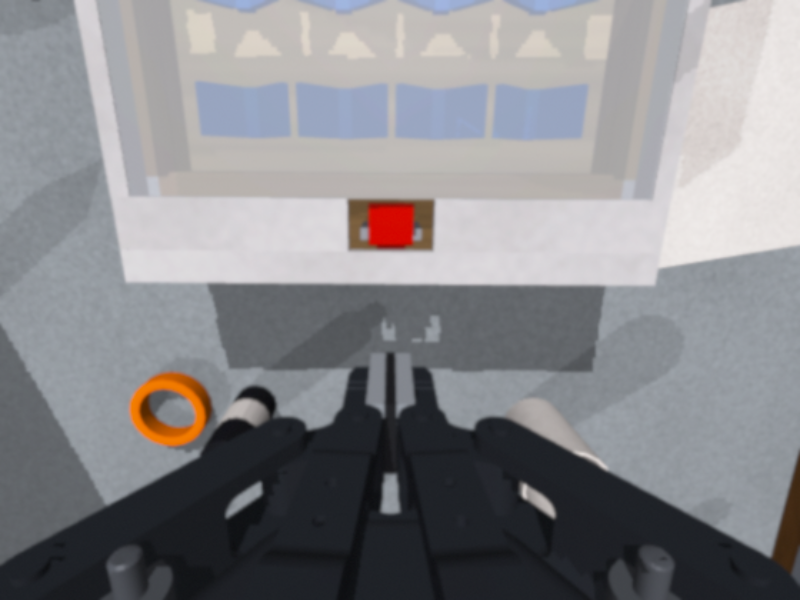

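The wrist view shows the gap's corners at (349,199), (434,199), (434,250) and (348,250). The pad is near (391,226), and the door's right edge runs from (126,283) to (657,285).

```bash
python3 - <<'E'
from h import *
z=np.load('w1.npz'); c=dict(camera_matrix=z['K'],k1=float(z['k1']),T=z['T']); P=z['P']; s=.7
g=[ray(c,u*s,v*s,.106) for u,v in [(349,199),(434,199),(434,250),(348,250)]]; print(np.round(g,4),np.mean(g,0).round(4))
a,b=[ray(c,u*s,v*s,.106) for u,v in [(126,283),(657,285)]]; print(a,b,np.arctan2(*(b-a)[1::-1]), np.linalg.norm(b-a))
a,b=[ray(c,u*s,v*s,.100) for u,v in [(162,196),(630,199)]]; print(np.arctan2(*(b-a)[1::-1]))
for v,u in [(260,200),(260,550),(226,391),(260,391)]: print(P[int(v*s),int(u*s)].round(4))
# red pad
col=z['color'].astype(int); m=(col[...,0]>150)&(col[...,1]<60)&(col[...,2]<60); ys,xs=np.nonzero(m); print(len(xs),ray(c,(xs.min()+xs.max())/2,(ys.min()+ys.max())/2,.101), np.median(P[m],0))
E
```

```text
[[ 0.5486 -0.0095  0.106 ]
 [ 0.6026 -0.0108  0.106 ]
 [ 0.6027 -0.0437  0.106 ]
 [ 0.5462 -0.0422  0.106 ]] [ 0.575  -0.0266  0.106 ]
[ 0.39731099 -0.06096288  0.106     ] [ 0.75136052 -0.07136877  0.106     ] -0.029382593104021273 0.35420241342733344
-0.03186117720971708
[ 0.4484 -0.0466  0.1058]
[ 0.6795 -0.0526  0.105 ]
[ 0.5742 -0.0278  0.1003]
[ 0.5736 -0.0499  0.1047]
857 [ 0.57468751 -0.02727094  0.101     ] [ 0.57484363 -0.02718687  0.10012043]
```

```bash
python3 - <<'E'
from h import *
go([.575,-.023,.130],down(-.03))
E
```

```text
xyz [37.9, 1.5, 140.3] rot [-0.0, -0.0, 0.0051] | 145.0 0.0
```

Call:
play_rows(xyz=[[38,1.5,50],[38,1.5,80],[38,1.5,110],[38,1.5,130],[38,1.5,140],[38,1.5,145],[38,1.5,150],[38,1.5,150],[38,1.5,150],[38,1.5,150]], rot=[[0,0,0.005],[0,0,0.005],[0,0,0.005],[0,0,0.005],[0,0,0.005],[0,0,0.005],[0,0,0.005],[0,0,0.005],[0,0,0.005],[0,0,0.005]], grip=[0,0,0,0,0,0,0,0,0,0])

```text
time_s: 3.9
eef_pos: [0.5753, -0.023, 0.1207]
eef_rot: [0.0, 0.718, 0.696, 0.0]
wrist_force: [-0.1, 0.5, 0.6]
opening: -0.0
grasp_force: 0.0
```

Call:
play_rows(xyz=[[0,0,2],[0,0,4],[0,0,6],[0,0,8],[0,0,10],[0,0,11],[0,0,12],[0,0,13],[0,0,13],[0,0,13]], rot=[[0,0,0],[0,0,0],[0,0,0],[0,0,0],[0,0,0],[0,0,0],[0,0,0],[0,0,0],[0,0,0],[0,0,0]], grip=[0,0,0,0,0,0,0,0,0,0])

```text
time_s: 5.15
eef_pos: [0.5755, -0.0231, 0.1078]
eef_rot: [0.0, 0.718, 0.696, 0.0]
wrist_force: [-1.4, -0.2, 6.2]
opening: 0.0
grasp_force: 3.4
```

Call:
play_rows(xyz=[[1,0,0],[3,0,0],[6,0,0],[9,0,0],[12,0,0],[16,0,0],[20,0,0],[24,0,0],[28,0,0],[32,0,0]], rot=[[0,0,0],[0,0,0],[0,0,0],[0,0,0],[0,0,0],[0,0,0],[0,0,0],[0,0,0],[0,0,0],[0,0,0]], grip=[0,0,0,0,0,0,0,0,0,0])

```text
time_s: 6.4
eef_pos: [0.5765, 0.0087, 0.1079]
eef_rot: [0.001, 0.718, 0.696, 0.0]
wrist_force: [-0.8, -1.3, 7.1]
opening: 0.002
grasp_force: 3.4
```

Call:
play_rows(xyz=[[20,0,0],[45,0,0],[70,0,0],[95,0,0],[120,0,0],[145,0,0],[170,0,0],[187,0,0],[197,0,0],[203,0,0]], rot=[[0,0,0],[0,0,0],[0,0,0],[0,0,0],[0,0,0],[0,0,0],[0,0,0],[0,0,0],[0,0,0],[0,0,0]], grip=[0,0,0,0,0,0,0,0,0,0])

```text
time_s: 7.65
eef_pos: [0.583, 0.2123, 0.1081]
eef_rot: [0.001, 0.717, 0.697, 0.001]
wrist_force: [0.4, -2.3, 6.6]
opening: 0.003
grasp_force: 3.3
```

Call:
play_rows(xyz=[[1,0,0],[2,0,0],[3,0,0],[4,0,0],[5,0,0],[6,0,0],[6,0,0],[6,0,0],[6,0,0],[6,0,0]], rot=[[0,0,0],[0,0,0],[0,0,0],[0,0,0],[0,0,0],[0,0,0],[0,0,0],[0,0,0],[0,0,0],[0,0,0]], grip=[0,0,0,0,0,0,0,0,0,0])

```text
time_s: 8.9
eef_pos: [0.583, 0.2135, 0.108]
eef_rot: [0.003, 0.718, 0.696, -0.002]
wrist_force: [-1.6, -18.3, 9.9]
opening: -0.0
grasp_force: 10.1
```

Call:
play_rows(xyz=[[-6,0,0],[-8,0,0],[-8,0,-10],[-8,0,-40],[-8,0,-100],[-60,0,-160],[-120,0,-190],[-180,0,-190],[-230,0,-190],[-230,0,-190]], rot=[[0,0,0],[0,0,0],[0,0,0],[0,0,0],[0,0,0],[0,0,0],[0,0,0],[0,0,0],[0,0,0],[0,0,0]], grip=[0,0,0,0,0,0,0,0,0,0])

```text
time_s: 10.15
eef_pos: [0.5747, -0.0158, 0.2971]
eef_rot: [-0.0, 0.72, 0.694, -0.001]
wrist_force: [0.2, -0.5, -0.6]
opening: -0.001
grasp_force: 0.0
```

```bash
python3 - <<'E'
from h import *
o=readout.get_obs(); print(o['time_s'],o['eef_pos'],o['q'].round(3),o['dq'].round(3))
c=shot('wrist','w2'); P=world(c); np.savez('w2',P=P,K=c['camera_matrix'],k1=c['k1'],T=c['T'],color=c['color'])
E
```

```text
10.15 [ 0.57469006 -0.01575095  0.29708043] [-2.330e-01  1.460e-01  1.552e+00 -1.000e-03  1.445e+00 -1.980e-01] [ 0.029  0.007  0.004  0.036  0.006 -0.002]
```

View pics/w2.png

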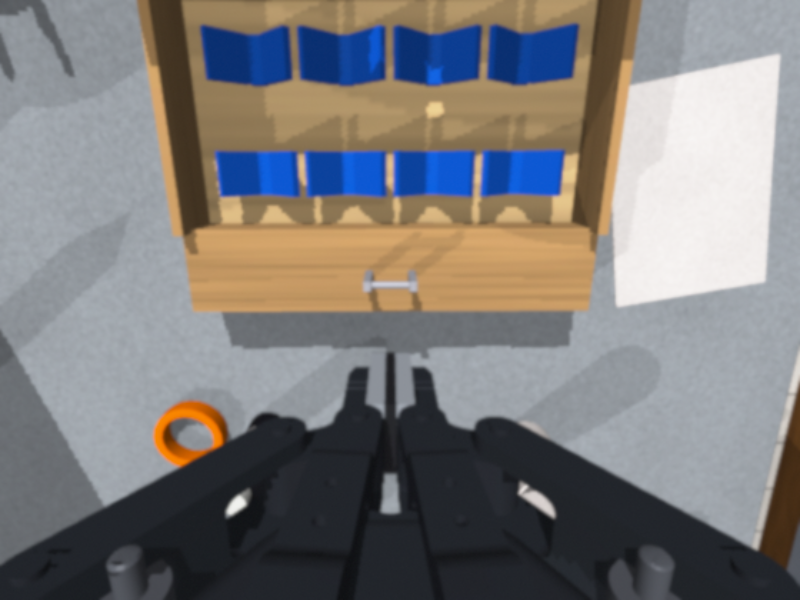

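The door is away and the bay is visible, with four pairs of blue saddles. The near row is at v≈152–195 and the far row at v≈25–85, with column centres at u≈258, 346, 435 and 522 in the near row.

```bash
python3 - <<'E'
from h import *
z=np.load('w2.npz'); P=z['P']; col=z['color'].astype(int)
yaw=-.03; Rl=R.from_euler('z',yaw).as_matrix(); O=np.array([.575,-.027,0])-Rl@[0,-.119,0]; print('O',O)
m=((col[...,2]>col[...,0]+60)&(P[...,2]>.02)&(P[...,2]<.06)).astype(np.uint8)
n,l,st,_=cv2.connectedComponentsWithStats(m)
for i in range(1,n):
    if st[i,4]<200: continue
    q=(P[l==i]-O)@Rl*1000; lo,hi=np.percentile(q,[1,99],0); print(st[i],lo.round(),hi.round(),((lo+hi)/2).round(1))
o=(P-O)@Rl*1000
c=dict(camera_matrix=z['K'],k1=float(z['k1']),T=z['T'])
for u,v,h in [(391,285,.085),(192,310,.052),(590,310,.052)]: print(((ray(c,u*.7,v*.7,h)-O)@Rl*1000).round(1))
E
```

```text
O [0.57856946 0.09194645 0.        ]
[ 342   17   62   41 2114] [76. 26. 21.] [138.  61.  47.] [106.8  43.5  34. ]
[ 141   18   63   41 2094] [-139.   27.   21.] [-76.  61.  47.] [-107.6   44.    34. ]
[ 209   18   60   41 2080] [-68.  27.  21.] [-5. 61. 47.] [-36.2  43.9  33.9]
[ 276   18   60   42 2099] [ 4. 27. 21.] [67. 61. 47.] [35.3 43.8 33.9]
[ 275  105   57   32 1683] [  4. -61.  21.] [ 67. -27.  47.] [ 35.3 -43.9  34. ]
[ 337  105   58   32 1709] [ 76. -62.  21.] [138. -27.  47.] [107.  -44.2  34.1]
[ 151  106   59   32 1717] [-140.  -61.   21.] [-76. -26.  47.] [-108.2  -43.4   34. ]
[ 213  106   57   32 1702] [-68. -61.  21.] [ -4. -26.  47.] [-36.4 -43.7  33.8]
[   0.5 -127.2   85. ]
[-173.4 -158.    52. ]
[ 174. -160.   52.]
```

```bash
cat >> h.py <<'E'
YAW=-.03; RL=R.from_euler('z',YAW).as_matrix(); O=np.array([.5785,.092,0])
def pick(phi,e):
    c,s,C,S=np.cos(phi),np.sin(phi),np.cos(e),np.sin(e)
    z=np.array([c*C,s*C,-S]); x=np.array([-c*S,-s*S,-C]); return np.stack([x,np.cross(z,x),z],1)
def place(e,yaw=YAW):
    C,S=np.cos(e),np.sin(e); yl,Z=R.from_euler('z',yaw).as_matrix()[:,1],np.array([0,0,1.])
    z=S*yl-C*Z; x=C*yl+S*Z; return np.stack([x,np.cross(z,x),z],1)
def log():
    o=readout.get_obs(); print(round(o['time_s'],2),o['eef_pos'].round(4),o['q'].round(4).tolist(),o['wrist_force'].round(1),o['opening'],o['grasp_force'])
    open('log.txt','a').write(' '.join(map(str,[*o['q'],*o['eef_pos']]))+'\n')
E
python3 - <<'E'
from h import *
z=np.load('top.npz'); c=dict(camera_matrix=z['K'],k1=float(z['k1']),T=z['T'])
for n,u,v,h in [('tape',451,367,.019),('tin',522,385,.03),('bowl',600,350,.05),('cup',461,188,.095),('frame',602,265,.018),('frameL',556,260,.018)]: print(n,ray(c,u*.7,v*.7,h).round(3))
log(); e=np.radians(35); Rp=pick(-.685,e); G=np.array([.4515,-.3675,.054])
for d in [.2,.1]: print((G-d*Rp[:,2]).round(3)); go(G-d*Rp[:,2],Rp)
E
```

```text
tape [ 0.354 -0.215  0.019]
tin [ 0.312 -0.357  0.03 ]
bowl [ 0.377 -0.516  0.05 ]
cup [ 0.712 -0.246  0.095]
frame [ 0.559 -0.543  0.018]
frameL [ 0.573 -0.446  0.018]
10.2 [ 0.5748 -0.0139  0.2968] [-0.2305, 0.146, 1.5522, -0.0, 1.445, -0.1967] [ 0.2 -0.2 -0.3] -0.001230568412701496 0.0
[ 0.325 -0.264  0.169]
xyz [-258.3, -241.3, 128.4] rot [-0.4417, -0.8903, -0.8454] | 376.0 75.0
[ 0.388 -0.316  0.111]
xyz [-308.0, -176.1, 185.7] rot [-0.4417, -0.8903, -0.8454] | 400.0 75.0
```

```bash
python3 - <<'E'
from h import *
go([.325,-.264,.28],pick(-.685,np.radians(35)))
E
```

```text
xyz [-258.4, -241.1, 17.1] rot [-0.4417, -0.8903, -0.8454] | 354.0 75.0
```

Call:
play_rows(xyz=[[-40,-40,0],[-80,-80,0],[-130,-120,10],[-180,-170,17],[-220,-210,17],[-258,-241,17],[-258,-241,17],[-258,-241,17],[-258,-241,17],[-258,-241,17]], rot=[[-0.4417,-0.8903,-0.8454],[-0.4417,-0.8903,-0.8454],[-0.4417,-0.8903,-0.8454],[-0.4417,-0.8903,-0.8454],[-0.4417,-0.8903,-0.8454],[-0.4417,-0.8903,-0.8454],[-0.4417,-0.8903,-0.8454],[-0.4417,-0.8903,-0.8454],[-0.4417,-0.8903,-0.8454],[-0.4417,-0.8903,-0.8454]], grip=[1,1,1,1,1,1,1,1,1,1])

```text
time_s: 11.45
eef_pos: [0.3467, -0.2771, 0.2722]
eef_rot: [0.435, 0.295, 0.837, -0.153]
wrist_force: [5.1, 19.3, -23.7]
opening: 0.998
grasp_force: 0.0
```

```bash
python3 - <<'E'
from h import *
log(); e=np.radians(35); Rp=pick(-.685,e); G=np.array([.4515,-.3675,.054])
go([.325,-.264,.28],Rp)
c=shot('wrist','w3'); P=world(c); np.savez('w3',P=P,K=c['camera_matrix'],k1=c['k1'],T=c['T'],color=c['color'])
for d in [.2,.1]: go(G-d*Rp[:,2],Rp)
E
```

```text
11.45 [ 0.3467 -0.2771  0.2722] [-1.3058, -0.8945, 2.578, 0.7686, 0.7642, -2.577] [  5.1  19.3 -23.7] 0.9976699323194865 0.0
xyz [8.1, -3.4, -25.0] rot [0.0066, -0.0024, 0.005] | 27.0 0.0
xyz [102.6, -0.7, 38.3] rot [0.0031, 0.0046, 0.0127] | 110.0 1.0
xyz [103.1, -1.0, 138.3] rot [0.0031, 0.0046, 0.0127] | 172.0 1.0
```

View pics/w3.png

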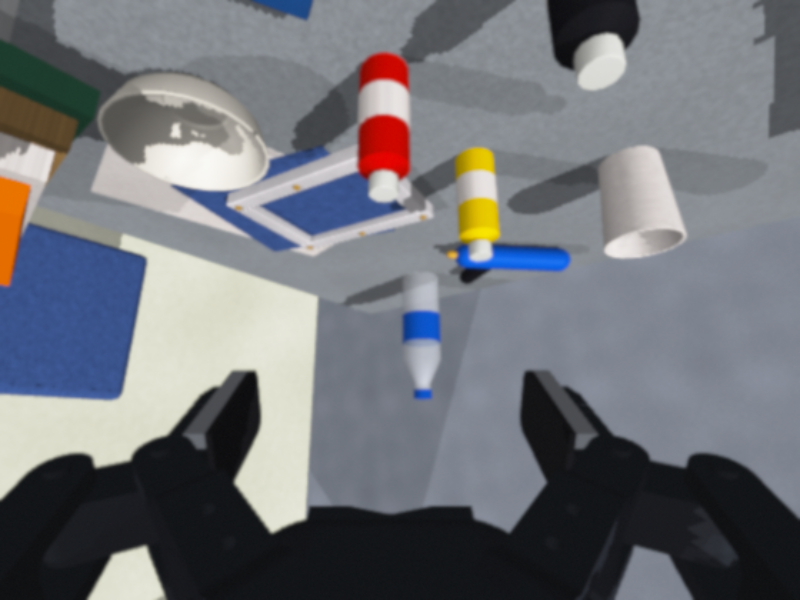

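```bash
cat > kin.py <<'E'
from h import *
from scipy.optimize import least_squares
LIM=np.array([[-2.99,2.99],[-.89,2.07],[.3,2.58],[-1.14,4.28],[0,2.63],[-3.12,3.12]])
def fk(q,p):
    h,a,L1,e,L2,Lt,b,c=p; ry=lambda t:R.from_euler('y',t).as_matrix(); rz=lambda t:R.from_euler('z',t).as_matrix()
    Q=rz(q[0]+b); x=np.array([0,0,h])+Q@[a,0,0]; Q=Q@ry(q[1]); x=x+Q@[0,0,L1]; Q=Q@ry(q[2]); x=x+Q@[e,0,L2]
    Q=Q@rz(q[3])@ry(q[4]); x=x+Q@[0,0,Lt]; return x,Q@rz(q[5]+c)
def fit():
    D=[([-1.44728036,.181506489,1.60790516,0,1.35383071,-.206341741],[.18618159,-.54351933,.24945326]),([-.312,.166,1.583,0,1.393,-.287],[.57258,-.0608,.27027])]
    for l in open('log.txt'): v=list(map(float,l.split())); D.append((v[:6],v[6:9]))
    f=lambda p:np.concatenate([fk(q,p)[0]-x for q,x in D]+[(p-P0)*1e-4])*1000
    P0=np.array([.3,.0,.42,0,.42,.27,.206,1.777]); s=least_squares(f,P0); return s.x,s.fun
def ik(pos,Rt,p,n=30):
    best=None; rng=np.random.default_rng(0)
    for i in range(n):
        q0=rng.uniform(LIM[:,0]+.1,LIM[:,1]-.1)
        def f(q):
            x,Q=fk(q,p); return np.r_[(x-pos)*10,R.from_matrix(Q.T@Rt).as_rotvec()]
        s=least_squares(f,q0,bounds=(LIM[:,0],LIM[:,1]))
        if s.cost<1e-6:
            m=np.min(np.minimum(s.x-LIM[:,0],LIM[:,1]-s.x))
            if best is None or m>best[0]: best=(m,s.x)
    return best
E
python3 - <<'E'
from kin import *
log(); p,r=fit(); print(p.round(4),r.round(1)); o=readout.get_obs(); print(R.from_matrix(fk(o['q'],p)[1].T@rot(o['eef_rot'])).as_rotvec()); np.save('p',p); print(o['dq'],o['joint_efforts'])
E
```

```text
11.5 [ 0.3467 -0.2795  0.2749] [-1.3093, -0.8942, 2.5761, 0.7755, 0.7611, -2.591] [0.6 0.2 2.4] 1.00112214506341 0.0
[0.4388 0.2016 0.4651 0.1987 0.3394 0.375  0.2072 1.777 ] [ -0.1   1.4   4.2   1.3   0.4  -3.5   5.1   0.4 -13.2  -3.3   1.3   6.2
  -2.8   1.2   6.3   0.    0.    0.    0.   -0.    0.    0.    0. ]
[ 0.16949367 -0.01574193 -0.08765181]
[ 0.06456608  0.00294439 -0.01209387 -0.2507102   0.02834796  0.49523209] [  2.42824942   2.21726283 -30.8359623    1.44967619  -0.66003911
   1.5343209 ]
```

```bash
python3 - <<'E'
from h import *
go([.42,-.20,.33],pick(-.4,np.radians(80)))
E
```

```text
xyz [-50.4, 107.4, -25.7] rot [-0.1597, 0.7837, -0.2331] | 121.0 48.0
```

Call:
play_rows(xyz=[[-10,20,-5],[-20,40,-10],[-30,60,-15],[-40,80,-20],[-50,107,-25],[-50,107,-25],[-50,107,-25],[-50,107,-25],[-50,107,-25],[-50,107,-25]], rot=[[-0.02,0.1,-0.03],[-0.04,0.2,-0.06],[-0.06,0.3,-0.09],[-0.08,0.4,-0.12],[-0.1,0.5,-0.15],[-0.13,0.6,-0.2],[-0.16,0.78,-0.23],[-0.16,0.78,-0.23],[-0.16,0.78,-0.23],[-0.16,0.78,-0.23]], grip=[1,1,1,1,1,1,1,1,1,1])

```text
time_s: 12.75
eef_pos: [0.4193, -0.1991, 0.3275]
eef_rot: [0.086, 0.203, 0.975, -0.012]
wrist_force: [-0.6, -0.0, -0.4]
opening: 0.998
grasp_force: 0.0
```

```bash
cat > kin.py <<'E'
from h import *
from scipy.optimize import least_squares
LIM=np.array([[-2.99,2.99],[-.89,2.07],[.3,2.58],[-1.14,4.28],[0,2.63],[-3.12,3.12]])
ry=lambda t:R.from_euler('y',t).as_matrix(); rz=lambda t:R.from_euler('z',t).as_matrix()
def fk(q,p):
    h,a,L1,e,L2,Lt,b,c,d,d4=p
    Q=rz(q[0]+b); x=np.array([0,0,h])+Q@[a,0,0]; Q=Q@ry(q[1]); x=x+Q@[0,0,L1]; Q=Q@ry(q[2]+d); x=x+Q@[e,0,L2]
    Q=Q@rz(q[3]+d4)@ry(q[4]-d); x=x+Q@[0,0,Lt]; return x,Q@rz(q[5]+c)
def fit():
    D=[]
    for l in open('log2.txt'): v=np.array(list(map(float,l.split()))); D.append((v[:6],v[6:9],rot(v[9:])))
    def f(p): 
        o=[(p-P0)*1e-3]
        for q,x,Q in D:
            X,Y=fk(q,p); o+=[X-x,R.from_matrix(Y.T@Q).as_rotvec()*.5]
        return np.concatenate(o)*1000
    P0=np.array([.4,.1,.42,0,.42,.27,.206,1.777,0,0]); s=least_squares(f,P0); return s.x,s.fun[10:].reshape(-1,6)
def ik(pos,Rt,p,n=30):
    best=None; rng=np.random.default_rng(0)
    for i in range(n):
        q0=rng.uniform(LIM[:,0]+.1,LIM[:,1]-.1)
        def f(q):
            x,Q=fk(q,p); return np.r_[(x-pos)*10,R.from_matrix(Q.T@Rt).as_rotvec()]
        s=least_squares(f,q0,bounds=(LIM[:,0],LIM[:,1]))
        if s.cost<1e-6:
            m=np.min(np.minimum(s.x-LIM[:,0],LIM[:,1]-s.x))
            if best is None or m>best[0]: best=(m,s.x)
    return best
E
cat >> h.py <<'E'
def log():
    o=readout.get_obs(); print(round(o['time_s'],2),o['eef_pos'].round(4),o['q'].round(4).tolist(),o['wrist_force'].round(1),o['opening'].round(3),o['grasp_force'])
    open('log2.txt','a').write(' '.join(map(str,[*o['q'],*o['eef_pos'],*o['eef_rot']]))+'\n')
E
echo "-1.44728036 .181506489 1.60790516 0 1.35383071 -.206341741 .18618159 -.54351933 .24945326 -8.24119311e-04  9.86429729e-01  1.64181939e-01  3.48753747e-05
-.2305 .1460 1.5522 0 1.445 -.1967 .5748 -.0139 .2968 -0.0 0.72 0.694 -0.001
-1.3058 -0.8945 2.578 0.7686 0.7642 -2.577 .3467 -.2771 .2722 0.435 0.295 0.837 -0.153" > log2.txt
python3 - <<'E'
from kin import *
log(); p,r=fit(); print(p.round(4));print(r.round(1))
E
```

```text
Traceback (most recent call last):
  File "h.py", line 42, in log
    o=readout.get_obs(); print(round(o['time_s'],2),o['eef_pos'].round(4),o['q'].round(4).tolist(),o['wrist_force'].round(1),o['opening'].round(3),o['grasp_force'])
                                                                                                                             ^^^^^^^^^^^^^^^^^^
AttributeError: 'float' object has no attribute 'round'
```

```bash
sed -i "s/o\['opening'\].round(3)/round(o['opening'],3)/" h.py
python3 - <<'E'
from kin import *
log(); p,r=fit(); print(p.round(4));print(r.round(1))
E
```

```text
12.75 [ 0.4193 -0.1991  0.3275] [-0.746, -0.2622, 1.8882, 0.0701, 1.356, -1.9163] [-0.6 -0.  -0.4] 0.998 0.0
[5.4150e-01 2.5000e-02 5.5250e-01 1.9380e-01 5.4660e-01 4.6850e-01
 1.8110e-01 1.7165e+00 1.3050e-01 1.2000e-03]
[[-14.3  -1.4  -2.1   0.   -0.4  17.5]
 [  8.3 -14.4  -3.9  -0.1  -1.3  19.1]
 [ -1.4   2.8  11.2  37.7 -22.8 -48.4]
 [-15.7 -19.4  -5.2  14.8  -2.3  11.8]]
```

```bash
sed -i "s/h,a,L1,e,L2,Lt,b,c,d,d4=p/h,a,L1,e,L2,Lt,b,c,d,d4,w=p/; s/Q@\[a,0,0\]/Q@[a,w,0]/; s/.206,1.777,0,0\]/0,1.5708,0,0,.118]/; s/fun\[10:\]/fun[11:]/" kin.py
python3 - <<'E'
from kin import *
p,r=fit(); print(p.round(4));print(r.round(1)); np.save('p',p)
E
```

```text
[ 3.1300e-01  0.0000e+00  4.3790e-01  8.5400e-02  5.1440e-01  2.9960e-01
  1.0000e-04  1.5721e+00 -6.0000e-04 -4.0000e-04  1.1790e-01]
[[ 0.  -0.  -0.  -0.   0.2 -0.6]
 [-0.   0.   0.  -0.1 -0.7  0.9]
 [ 0.   0.  -0.   0.1 -0.4  0.2]
 [ 0.  -0.  -0.  -0.2 -0.1 -0.5]]
```

```bash
cat > scan.py <<'E'
from kin import *
p=np.load('p.npy'); F=np.diag([-1,-1,1.])
B=dict(black=[.433,-.2165],red=[.451,-.3685],yellow=[.599,-.368])
m=lambda r:-1 if r is None else round(r[0],2)
def tool(phi,e,sg): return pick(phi,e) if sg<0 else pick(phi,e)@F
if __name__=='__main__':
  for e in (30,40,50):
    E=np.radians(e)
    for sg in (-1,1):
        for s in (-1,1):
            Rt=place(E)  # cap at -y, sg=-1
            if sg>0: Rt=Rt@F
            if s>0: Rt=rz(np.pi)@Rt
            print('place',e,sg,s,[m(ik(O+RL@[x,0,z],Rt,p,8)) for x,z in [(-.108,.047),(.036,.047),(.036,.2)]],flush=True)
    for n,b in B.items():
        for sg in (-1,1):
            out=[]
            for ph in range(-180,180,30):
                Rt=tool(np.radians(ph),E,sg); G=np.array([*b,.054])
                a=m(ik(G,Rt,p,6))
                if a>.1: out.append((ph,a,m(ik(G-.1*Rt[:,2],Rt,p,6))))
            print(e,n,sg,out,flush=True)
E
time python3 scan.py
```

```text
place 30 -1 -1 [np.float64(0.57), np.float64(0.95), np.float64(1.0)]
place 30 -1 1 [np.float64(0.57), np.float64(0.46), np.float64(0.33)]
place 30 1 -1 [np.float64(0.57), np.float64(0.53), np.float64(0.38)]
place 30 1 1 [np.float64(0.57), np.float64(0.59), np.float64(0.62)]
30 black -1 [(-180, np.float64(0.72), np.float64(0.53)), (-150, np.float64(0.44), np.float64(0.48)), (-120, np.float64(0.15), np.float64(0.26)), (-60, np.float64(0.22), -1), (0, np.float64(0.16), np.float64(0.01)), (30, np.float64(0.45), np.float64(0.44)), (60, np.float64(0.77), np.float64(0.86)), (90, np.float64(0.86), np.float64(0.7)), (120, np.float64(0.68), np.float64(0.49)), (150, np.float64(0.62), np.float64(0.41))]
30 black 1 [(-180, np.float64(0.72), np.float64(0.53)), (-150, np.float64(0.44), np.float64(0.48)), (-120, np.float64(0.15), np.float64(0.26)), (-60, np.float64(0.22), -1), (0, np.float64(0.16), np.float64(0.01)), (30, np.float64(0.45), np.float64(0.44)), (60, np.float64(0.77), np.float64(0.86)), (90, np.float64(0.86), np.float64(0.7)), (120, np.float64(0.68), np.float64(0.49)), (150, np.float64(
[... 5684 characters left out ...]
64(0.56), np.float64(0.51)), (-120, np.float64(0.39), np.float64(0.44)), (-90, np.float64(0.21), np.float64(0.3)), (-30, np.float64(0.2), np.float64(0.3)), (0, np.float64(0.16), np.float64(0.09)), (30, np.float64(0.41), np.float64(0.39)), (60, np.float64(0.64), np.float64(0.62)), (90, np.float64(0.66), np.float64(0.46)), (120, np.float64(0.41), np.float64(0.03)), (150, np.float64(0.31), -1)]
50 yellow 1 [(-30, np.float64(0.2), np.float64(0.3)), (0, np.float64(0.65), np.float64(0.66)), (30, np.float64(1.01), np.float64(0.98)), (60, np.float64(0.97), np.float64(0.9)), (90, np.float64(0.66), np.float64(0.46)), (120, np.float64(0.41), np.float64(0.03))]
real	0m37.686s
user	0m37.918s
sys	0m0.067s
```

```bash
cat > path.py <<'E'
from scan import *
from scipy.spatial.transform import Slerp
def step(q,pos,Rt):
    f=lambda q:np.r_[(fk(q,p)[0]-pos)*10,R.from_matrix(fk(q,p)[1].T@Rt).as_rotvec()]
    return least_squares(f,np.clip(q,LIM[:,0]+1e-4,LIM[:,1]-1e-4),bounds=(LIM[:,0],LIM[:,1]))
def run(q,wps,v=True):
    """wps: list of (name,pos,R). follow straight/slerp"""
    ok=True
    for n,pos,Rt in wps:
        x0,R0=fk(q,p); w=R.from_matrix(R0.T@Rt).as_rotvec(); N=max(4,int(max(np.linalg.norm(pos-x0)/.03,np.linalg.norm(w)/.1))); mg=9;mj=0;mc=0
        for t in np.linspace(0,1,N+1)[1:]:
            s=step(q,x0+t*(pos-x0),R0@R.from_rotvec(w*t).as_matrix()); mj=max(mj,abs(s.x-q).max()); q=s.x; mc=max(mc,s.cost)
            mg=min(mg,np.min(np.minimum(q-LIM[:,0],LIM[:,1]-q)))
        print(n,'deg',round(np.degrees(np.linalg.norm(w))),'margin %.2f jump %.2f cost %.1e'%(mg,mj,mc),q.round(2).tolist()); ok&=mc<1e-5
    return q
def plan(name,phi,e,cx,q,sg=-1,off=.007):
    e=np.radians(e); Rp=tool(np.radians(phi),e,sg); G=np.array([*B[name],.045+off+.002]); Pl=place(e) if sg<0 else place(e)@F
    C=O+RL@[cx,-off,.047]; up=np.array([0,0,1.])
    Rd=Rp@R.from_euler('y',np.pi/2*-sg*-1).as_matrix() # pitched by 90
    return [('pre',G-.12*Rp[:,2]+up*.02,Rp),('grasp',G,Rp),('lift',G+.15*up,Rp),('mid',np.array([.45,-.2,.33]),Rd),('above',C+.2*up,Pl),('place',C,Pl)]
E
python3 - <<'E'
from path import *
q0=readout.get_obs()['q']
w=plan('red',60,35,0,q0); print((w[3][2]).round(2),w[4][2].round(2))
for n,cx in [('red',.108),('yellow',-.036),('black',-.108)]:
  for phi in (30,60): print(n,phi); run(q0,plan(n,phi,35,cx,q0))
E
```

```text
[[ 0.41 -0.87  0.29]
 [ 0.71  0.5   0.5 ]
 [-0.57 -0.    0.82]] [[ 0.02  1.    0.02]
 [ 0.82 -0.03  0.57]
 [ 0.57  0.   -0.82]]
red 30
pre deg 69 margin 0.00 jump 0.22 cost 2.3e-01 [-1.34, 0.36, 1.72, 0.53, 1.36, -3.12]
grasp deg 38 margin 0.00 jump 0.04 cost 2.1e-01 [-1.14, 0.49, 1.73, 0.56, 1.13, -3.12]
lift deg 37 margin 0.00 jump 0.04 cost 1.3e-01 [-1.2, 0.26, 1.74, 0.65, 1.36, -3.12]
mid deg 110 margin 0.00 jump 1.49 cost 5.3e-01 [-0.64, 0.97, 1.92, 3.25, 2.63, -3.12]
above deg 179 margin 0.00 jump 0.32 cost 4.1e-03 [-0.3, 0.47, 1.35, 0.59, 1.52, -0.37]
place deg 0 margin 1.07 jump 0.05 cost 3.6e-24 [-0.3, 0.72, 1.42, 0.62, 1.25, -0.55]
red 60
pre deg 93 margin 0.00 jump 0.18 cost 4.0e-01 [-1.27, 0.76, 1.23, 0.51, 1.85, -3.12]
grasp deg 50 margin 0.00 jump 0.07 cost 3.9e-01 [-1.09, 0.7, 1.43, 0.41, 1.51, -3.12]
lift deg 50 margin 0.00 jump 0.05 cost 3.1e-01 [-1.15, 0.53, 1.41, 0.54, 1.76, -3.12]
mid deg 109 margin 0.00 jump 0.47 cost 2.1e-01 [-0.85, 0.94, 1.89, 2.49, 2.63, -3.12]
above deg 168 margin 0.00 jump 0.18 cost 2.5e-04 [-0.3, 0.47, 1.35, 0.59, 1.52, -0.37]
place deg 0 m
[... 1467 characters left out ...]
3.12]
above deg 179 margin 0.00 jump 2.04 cost 1.7e-01 [-0.43, 0.01, 1.91, 0.56, 1.5, -0.52]
place deg 0 margin 0.58 jump 0.07 cost 9.0e-26 [-0.43, 0.37, 2.0, 0.63, 1.12, -0.78]
black 60
pre deg 93 margin 0.00 jump 0.17 cost 4.0e-01 [-1.12, 0.35, 1.72, 0.37, 1.51, -3.12]
grasp deg 51 margin 0.00 jump 0.05 cost 3.6e-01 [-0.9, 0.4, 1.84, 0.36, 1.22, -3.12]
lift deg 48 margin 0.00 jump 0.05 cost 2.8e-01 [-0.99, 0.17, 1.81, 0.48, 1.52, -3.12]
mid deg 117 margin 0.00 jump 0.60 cost 2.7e-01 [-0.85, 0.94, 1.89, 2.49, 2.63, -3.12]
above deg 168 margin 0.00 jump 0.18 cost 2.1e-03 [-0.43, 0.01, 1.91, 0.56, 1.5, -0.52]
place deg 0 margin 0.58 jump 0.07 cost 9.5e-26 [-0.43, 0.37, 2.0, 0.63, 1.12, -0.78]
```

```bash
python3 - <<'E'
s=open('path.py').read()
i=s.index('    Rd='); j=s.index('\n',i)
s=s[:i]+"ph=np.radians(phi); Rot=lambda a:R.from_rotvec(a*np.array([-np.sin(ph),np.cos(ph),0])).as_matrix(); Rd=Rot(np.pi/2)@Rp".rjust(0).replace('ph=','    ph=',1)+s[j:]
open('path.py','w').write(s)
E
python3 - <<'E'
from path import *
q0=readout.get_obs()['q']
for n,cx in [('red',.108),('yellow',-.036),('black',-.108)]:
  for phi in (0,30,60):
    print(n,phi); w=plan(n,phi,35,cx,q0,sg=1); 
    w.insert(4,('turn',np.array([.5,-.15,.36]),rz(np.radians(-75-phi/2))@w[3][2]))
    try: run(q0,w)
    except Exception as ex: print(ex)
E
```

```text
red 0
pre deg 160 margin 0.36 jump 0.05 cost 7.0e-17 [-1.6, 0.16, 2.22, 1.1, 1.16, -0.72]
grasp deg 0 margin 0.38 jump 0.08 cost 1.3e-21 [-1.35, 0.47, 2.1, 1.38, 0.95, -0.86]
lift deg 0 margin 0.46 jump 0.08 cost 3.6e-20 [-1.35, 0.09, 2.11, 1.15, 1.06, -0.45]
mid deg 90 margin 0.48 jump 0.17 cost 6.8e-21 [-0.49, 0.33, 1.37, -0.3, 1.98, 1.03]
turn deg 75 margin 0.54 jump 0.09 cost 2.2e-18 [-0.71, 0.26, 1.4, 0.36, 1.98, 2.22]
above deg 17 margin 0.35 jump 0.06 cost 3.7e-30 [-0.3, 0.47, 1.35, 0.59, 1.52, 2.77]
place deg 0 margin 0.38 jump 0.05 cost 3.7e-24 [-0.3, 0.72, 1.42, 0.62, 1.25, 2.59]
red 30
pre deg 135 margin 0.66 jump 0.06 cost 8.2e-18 [-1.51, 0.48, 1.77, 0.83, 1.5, -0.79]
grasp deg 0 margin 0.79 jump 0.05 cost 4.8e-27 [-1.34, 0.63, 1.79, 0.96, 1.29, -0.85]
lift deg 0 margin 0.77 jump 0.08 cost 5.1e-24 [-1.34, 0.34, 1.8, 0.91, 1.46, -0.63]
mid deg 90 margin 0.66 jump 0.11 cost 1.7e-23 [-0.38, 0.24, 1.49, -0.48, 1.8, 0.65]
turn deg 90 margin 0.52 jump 0.10 cost 2.5e-18 [-0.65, 0.33, 1.32, 0.25, 2.06, 2.02]
above deg 32 margin 0.35 jump 0.09 cost 1.2e-27 [-0.3, 0.47, 1.35, 0.59,
[... 3614 characters left out ...]
56, 1.5, 2.62]
place deg 0 margin 0.54 jump 0.07 cost 9.6e-26 [-0.43, 0.37, 2.0, 0.63, 1.12, 2.36]
black 60
pre deg 111 margin 0.67 jump 0.05 cost 8.4e-18 [-1.31, 0.5, 1.73, 0.62, 1.68, -0.97]
grasp deg 0 margin 0.74 jump 0.06 cost 1.9e-27 [-1.17, 0.6, 1.84, 0.72, 1.45, -1.02]
lift deg 0 margin 0.73 jump 0.06 cost 1.6e-28 [-1.17, 0.31, 1.84, 0.72, 1.67, -0.84]
mid deg 90 margin 0.54 jump 0.11 cost 7.2e-23 [-0.32, 0.08, 1.67, -0.6, 1.54, 0.27]
turn deg 105 margin 0.51 jump 0.10 cost 9.0e-19 [-0.59, 0.37, 1.26, 0.13, 2.11, 1.8]
above deg 47 margin 0.50 jump 0.12 cost 3.8e-20 [-0.43, 0.01, 1.91, 0.56, 1.5, 2.62]
place deg 0 margin 0.54 jump 0.07 cost 9.7e-26 [-0.43, 0.37, 2.0, 0.63, 1.12, 2.36]
```

```bash
cat >> path.py <<'E'
def full(n,cx,phi=45,e=25,off=.007):
    w=plan(n,phi,e,cx,None,sg=1,off=off)
    w.insert(4,('turn',np.array([.5,-.15,.36]),rz(np.radians(-75-phi/2))@w[3][2])); return w
def cap(c,b):
    P=world(c); m=(np.hypot(P[...,0]-b[0],P[...,1]-b[1])<.06)&(P[...,2]>.02)&(P[...,2]<.125)
    Q=P[m]; t=Q[Q[:,2]>.108]; body=Q[(Q[:,2]>.03)&(Q[:,2]<.085)]
    print('cap',len(t),t.mean(0).round(4) if len(t) else '', 'body',len(body))
    for h in (.04,.06,.08):
        s=body[abs(body[:,2]-h)<.01]
        if len(s)>20:
            f=least_squares(lambda v:np.hypot(s[:,0]-v[0],s[:,1]-v[1])-.02,b,loss='soft_l1',f_scale=.002); print(h,len(s),f.x.round(4))
E
python3 - <<'E'
from path import *
q0=readout.get_obs()['q']
for n,cx in [('red',.108),('yellow',-.036),('black',-.108)]: print(n); q=run(q0,full(n,cx))
w=full('red',.108); print(w[0][1]); go(*w[0][1:])
E
```

```text
red
pre deg 127 margin 0.67 jump 0.06 cost 1.8e-17 [-1.47, 0.75, 1.48, 0.8, 1.77, -0.9]
grasp deg 0 margin 0.91 jump 0.05 cost 4.6e-29 [-1.33, 0.81, 1.58, 0.89, 1.58, -0.95]
lift deg 0 margin 0.90 jump 0.06 cost 2.1e-28 [-1.33, 0.54, 1.62, 0.9, 1.73, -0.77]
mid deg 90 margin 0.73 jump 0.11 cost 4.3e-24 [-0.42, 0.09, 1.61, -0.41, 1.61, 0.38]
turn deg 98 margin 0.67 jump 0.09 cost 4.3e-19 [-0.6, 0.25, 1.36, 0.14, 1.94, 1.91]
above deg 39 margin 0.26 jump 0.11 cost 1.9e-21 [-0.24, 0.44, 1.34, 0.43, 1.47, 2.86]
place deg 0 margin 0.28 jump 0.05 cost 9.7e-25 [-0.24, 0.68, 1.43, 0.47, 1.17, 2.72]
yellow
pre deg 127 margin 0.69 jump 0.06 cost 1.8e-18 [-1.26, 0.84, 1.32, 0.95, 1.68, -0.73]
grasp deg 0 margin 0.99 jump 0.04 cost 4.1e-28 [-1.11, 0.91, 1.36, 1.03, 1.52, -0.77]
lift deg 0 margin 1.01 jump 0.06 cost 3.3e-24 [-1.11, 0.68, 1.4, 1.03, 1.62, -0.59]
mid deg 90 margin 0.73 jump 0.11 cost 5.9e-24 [-0.42, 0.09, 1.61, -0.41, 1.61, 0.38]
turn deg 98 margin 0.67 jump 0.09 cost 4.3e-19 [-0.6, 0.25, 1.36, 0.14, 1.94, 1.91]
above deg 39 margin 0.34 jump 0.11 cost 2.6e-21 [-0.3, 0.13, 1.73, 0.43, 1.42, 2.78]
place deg 0 margin 0.37 jump 0.06 cost 1.8e-26 [-0.3, 0.43, 1.83, 0.49, 1.06, 2.6]
black
pre deg 127 margin 0.66 jump 0.04 cost 1.0e-17 [-1.48, 0.53, 1.89, 0.78, 1.64, -1.03]
grasp deg 0 margin 0.63 jump 0.05 cost 1.4e-28 [-1.29, 0.64, 1.95, 0.93, 1.44, -1.09]
lift deg 0 margin 0.59 jump 0.09 cost 2.8e-24 [-1.29, 0.29, 1.99, 0.92, 1.62, -0.85]
mid deg 90 margin 0.59 jump 0.11 cost 9.4e-24 [-0.42, 0.09, 1.61, -0.41, 1.61, 0.38]
turn deg 98 margin 0.67 jump 0.09 cost 4.3e-19 [-0.6, 0.25, 1.36, 0.14, 1.94, 1.91]
above deg 39 margin 0.38 jump 0.11 cost 3.3e-21 [-0.34, -0.03, 1.9, 0.42, 1.43, 2.74]
place deg 0 margin 0.41 jump 0.07 cost 4.2e-25 [-0.34, 0.31, 2.01, 0.49, 1.02, 2.53]
[ 0.37409723 -0.44540277  0.12471419]
xyz [-21.0, -246.4, 206.6] rot [-0.9377, 0.8362, 1.8177] | 322.0 127.0
```

```bash
python3 - <<'E'
from path import *
go([.36,-.44,.30],full('red',.108)[0][2])
E
```

```text
xyz [-36.5, -244.9, 31.3] rot [-0.9377, 0.8362, 1.8177] | 250.0 127.0
```

Call:
play_rows(xyz=[[-4,-24,3],[-8,-48,6],[-12,-72,9],[-16,-96,12],[-20,-120,15],[-24,-144,18],[-28,-168,21],[-32,-192,24],[-36,-216,27],[-36,-245,31]], rot=[[-0.9377,0.8362,1.8177],[-0.9377,0.8362,1.8177],[-0.9377,0.8362,1.8177],[-0.9377,0.8362,1.8177],[-0.9377,0.8362,1.8177],[-0.9377,0.8362,1.8177],[-0.9377,0.8362,1.8177],[-0.9377,0.8362,1.8177],[-0.9377,0.8362,1.8177],[-0.9377,0.8362,1.8177]], grip=[1,1,1,1,1,1,1,1,1,1])

```text
time_s: 14.0
eef_pos: [0.3599, -0.4413, 0.3008]
eef_rot: [-0.17, 0.742, 0.47, 0.446]
wrist_force: [0.5, -0.7, 0.0]
opening: 0.996
grasp_force: 0.0
```

```bash
python3 - <<'E'
from path import *
log(); w=full('red',.108); go([.36,-.44,.25],w[0][2]); go(*w[0][1:])
E
```

```text
14.0 [ 0.3599 -0.4413  0.3008] [-1.4311, 0.4785, 1.4021, 0.7007, 1.9837, -0.9496] [ 0.5 -0.7  0. ] 0.996 0.0
xyz [-41.1, -9.0, 28.6] rot [-0.1397, 0.1263, 0.2695] | 51.0 19.0
xyz [-144.8, -15.2, 100.3] rot [-0.1397, 0.1263, 0.2695] | 177.0 19.0
```

Call:
play_rows(xyz=[[-20,-5,10],[-40,-9,25],[-60,-9,40],[-80,-12,55],[-100,-13,70],[-120,-14,85],[-145,-15,100],[-145,-15,100],[-145,-15,100],[-145,-15,100]], rot=[[-0.14,0.126,0.27],[-0.14,0.126,0.27],[-0.14,0.126,0.27],[-0.14,0.126,0.27],[-0.14,0.126,0.27],[-0.14,0.126,0.27],[-0.14,0.126,0.27],[-0.14,0.126,0.27],[-0.14,0.126,0.27],[-0.14,0.126,0.27]], grip=[1,1,1,1,1,1,1,1,1,1])

```text
time_s: 15.25
eef_pos: [0.3747, -0.4462, 0.1252]
eef_rot: [-0.205, 0.779, 0.326, 0.496]
wrist_force: [-0.6, -0.6, -0.3]
opening: 1.002
grasp_force: 0.0
```

```bash
python3 - <<'E'
from path import *
log(); c=shot('wrist','w4'); cap(c,B['red'])
w=full('red',.108); go(*w[1][1:])
E
```

```text
15.25 [ 0.3747 -0.4462  0.1252] [-1.4697, 0.7494, 1.4775, 0.795, 1.7681, -0.9005] [-0.6 -0.6 -0.3] 1.002 0.0
cap 472 [ 0.4527 -0.3704  0.111 ] body 2125
0.04 660 [ 0.4542 -0.3688]
0.06 805 [ 0.4545 -0.3686]
0.08 660 [ 0.4546 -0.3685]
xyz [-18.1, -0.7, 128.8] rot [-0.0025, 0.0021, 0.0055] | 130.0 0.0
```

View pics/w4.png

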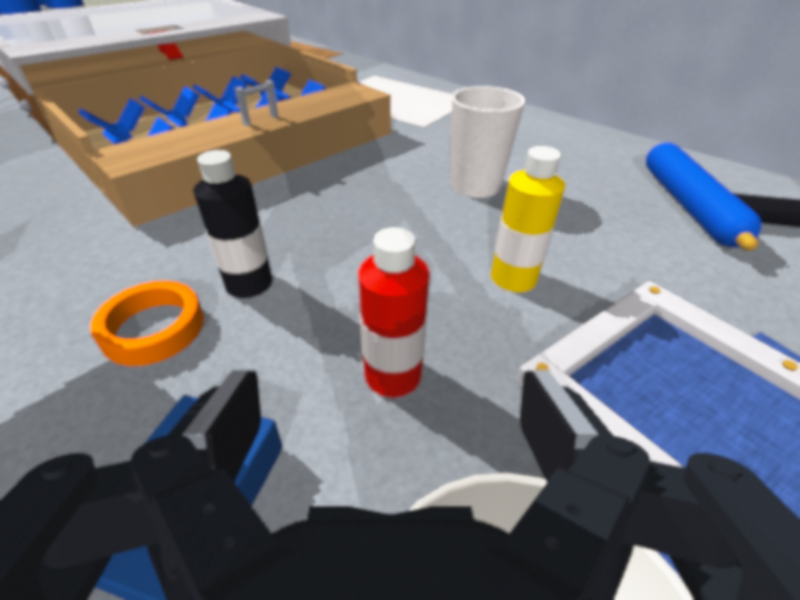

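Red stands centred between the open fingers, with its cap at (394,240) and body near (392,330). Yellow, black and the cup stand clear. The bowl rim is close under the gripper at (480,485), so I'll swing the approach heading to 20°.

```bash
sed -i "s/red=\[.451,-.3685\]/red=[.4537,-.3692]/" scan.py; python3 - <<'E'
from path import *
q0=readout.get_obs()['q']; w=full('red',.108,phi=20); q=run(q0,w); go(*w[0][1:]); print(w[0][1])
E
```

```text
pre deg 25 margin 0.68 jump 0.11 cost 2.5e-21 [-1.61, 0.52, 1.9, 1.0, 1.48, -0.91]
grasp deg 0 margin 0.68 jump 0.05 cost 2.4e-25 [-1.4, 0.67, 1.88, 1.18, 1.31, -0.97]
lift deg 0 margin 0.66 jump 0.07 cost 5.2e-25 [-1.4, 0.34, 1.92, 1.12, 1.42, -0.7]
mid deg 90 margin 0.63 jump 0.12 cost 4.9e-23 [-0.47, 0.18, 1.51, -0.32, 1.76, 0.74]
turn deg 85 margin 0.68 jump 0.10 cost 2.5e-18 [-0.64, 0.21, 1.41, 0.21, 1.91, 2.1]
above deg 27 margin 0.26 jump 0.08 cost 2.0e-24 [-0.24, 0.44, 1.34, 0.43, 1.47, 2.86]
place deg 0 margin 0.28 jump 0.05 cost 1.0e-24 [-0.24, 0.68, 1.43, 0.47, 1.17, 2.72]
xyz [4.9, -44.5, 10.9] rot [-0.3978, 0.0012, 0.1903] | 46.0 25.0
[ 0.35150191 -0.40639706  0.12471419]
```

Call:
play_rows(xyz=[[5,-12,0],[5,-24,4],[5,-36,8],[5,-44.5,11],[5,-44.5,11],[5,-44.5,11],[5,-44.5,11],[5,-44.5,11],[5,-44.5,11],[5,-44.5,11]], rot=[[-0.1,0,0.05],[-0.2,0,0.1],[-0.3,0,0.15],[-0.398,0.001,0.19],[-0.398,0.001,0.19],[-0.398,0.001,0.19],[-0.398,0.001,0.19],[-0.398,0.001,0.19],[-0.398,0.001,0.19],[-0.398,0.001,0.19]], grip=[1,1,1,1,1,1,1,1,1,1])

```text
time_s: 16.55
eef_pos: [0.3516, -0.4057, 0.1236]
eef_rot: [-0.094, 0.831, 0.146, 0.529]
wrist_force: [0.3, -0.6, -0.3]
opening: 0.999
grasp_force: 0.0
```

```bash
python3 - <<'E'
from path import *
log(); c=cam('wrist'); [ (print(k),cap(c,B[k])) for k in B]
w=full('red',.108,phi=20); go(*w[1][1:])
E
```

```text
16.55 [ 0.3516 -0.4057  0.1236] [-1.6142, 0.5229, 1.8974, 0.9979, 1.4832, -0.9098] [ 0.3 -0.6 -0.3] 0.999 0.0
black
cap 366 [ 0.4336 -0.2178  0.1108] body 2399
0.04 761 [ 0.4358 -0.2156]
0.06 899 [ 0.436  -0.2153]
0.08 739 [ 0.4362 -0.2152]
red
cap 475 [ 0.4523 -0.3696  0.111 ] body 2162
0.04 679 [ 0.4543 -0.3688]
0.06 810 [ 0.4546 -0.3686]
0.08 673 [ 0.4548 -0.3686]
yellow
cap 185 [ 0.5992 -0.3695  0.1106] body 1446
0.04 476 [ 0.6022 -0.3681]
0.06 534 [ 0.6026 -0.368 ]
0.08 436 [ 0.6027 -0.3683]
xyz [-17.3, 0.8, 127.7] rot [-0.0011, -0.0005, -0.0018] | 129.0 0.0
```

Call:
play_rows(xyz=[[-17,1,20],[-17,1,40],[-17,1,60],[-17,1,80],[-17,1,100],[-17,1,115],[-17,1,125],[-17,1,131],[-17,1,131],[-17,1,131]], rot=[[0,0,0],[0,0,0],[0,0,0],[0,0,0],[0,0,0],[0,0,0],[0,0,0],[0,0,0],[0,0,0],[0,0,0]], grip=[1,1,1,1,1,1,1,1,1,1])

```text
time_s: 17.85
eef_pos: [0.4564, -0.3688, 0.0531]
eef_rot: [-0.094, 0.831, 0.146, 0.529]
wrist_force: [-0.0, -0.8, -0.1]
opening: 0.999
grasp_force: 0.0
```

Call:
play_rows(xyz=[[0,0,0],[0,0,0],[0,0,0],[0,0,0],[0,0,0],[0,0,0],[0,0,0],[0,0,0],[0,0,0],[0,0,0]], rot=[[0,0,0],[0,0,0],[0,0,0],[0,0,0],[0,0,0],[0,0,0],[0,0,0],[0,0,0],[0,0,0],[0,0,0]], grip=[0.7,0.5,0.3,0.2,0.1,0,0,0,0,0])

```text
time_s: 19.1
eef_pos: [0.4567, -0.3685, 0.0532]
eef_rot: [-0.094, 0.83, 0.146, 0.529]
wrist_force: [-2.7, -1.4, 4.4]
opening: 0.452
grasp_force: 59.5
```

```bash
python3 - <<'E'
from path import *
log(); w=full('red',.108,phi=20); T=toolT(); go(T[:3,3]+[0,0,.15],w[1][2]); go(*w[3][1:])
E
```

```text
19.1 [ 0.4567 -0.3685  0.0532] [-1.3958, 0.6773, 1.8746, 1.182, 1.3046, -0.9654] [-2.7 -1.4  4.4] 0.452 59.531224966049194
xyz [136.0, -0.2, -63.3] rot [-0.0007, -0.0007, -0.0015] | 150.0 0.0
xyz [272.4, -161.1, -70.2] rot [-0.0017, -1.5715, -0.0007] | 324.0 90.0
```

Call:
play_rows(xyz=[[9,0,-4],[23,0,-11],[41,0,-19],[59,0,-27],[77,0,-36],[95,0,-44],[113,0,-53],[127,0,-59],[136,0,-63],[136,0,-63]], rot=[[0,0,0],[0,0,0],[0,0,0],[0,0,0],[0,0,0],[0,0,0],[0,0,0],[0,0,0],[0,0,0],[0,0,0]], grip=[0,0,0,0,0,0,0,0,0,0])

```text
time_s: 20.35
eef_pos: [0.4571, -0.3687, 0.2034]
eef_rot: [-0.094, 0.831, 0.146, 0.529]
wrist_force: [0.4, -0.8, -1.5]
opening: 0.457
grasp_force: 60.1
```

```bash
python3 - <<'E'
from path import *
log(); w=full('red',.108,phi=20); go(*w[3][1:])
E
```

```text
20.35 [ 0.4571 -0.3687  0.2034] [-1.3948, 0.3482, 1.9176, 1.1267, 1.4198, -0.6987] [ 0.4 -0.8 -1.5] 0.457 60.14304757118225
xyz [136.2, -161.0, -7.2] rot [-0.0007, -1.5708, -0.0001] | 211.0 90.0
```

Call:
play_rows(xyz=[[14,-16,-1],[28,-32,-2],[42,-48,-3],[56,-64,-4],[70,-80,-5],[84,-96,-5],[98,-112,-6],[112,-132,-6],[125,-148,-7],[136,-161,-7]], rot=[[0,-0.16,0],[0,-0.32,0],[0,-0.48,0],[0,-0.64,0],[0,-0.8,0],[0,-0.96,0],[0,-1.12,0],[0,-1.28,0],[0,-1.44,0],[0,-1.571,0]], grip=[0,0,0,0,0,0,0,0,0,0])

```text
time_s: 21.6
eef_pos: [0.4503, -0.1988, 0.3291]
eef_rot: [0.037, 0.961, 0.17, -0.216]
wrist_force: [-0.3, -0.5, -2.9]
opening: 0.451
grasp_force: 60.4
```

```bash
python3 - <<'E'
from path import *
log(); w=full('red',.108,phi=20); go(*w[4][1:])
E
```

```text
21.6 [ 0.4503 -0.1988  0.3291] [-0.4666, 0.1804, 1.5058, -0.3204, 1.7601, 0.7414] [-0.3 -0.5 -2.9] 0.451 60.40483474731445
xyz [44.2, -28.9, -54.9] rot [0.6284, 0.006, 1.345] | 76.0 85.0
```

Call:
play_rows(xyz=[[5,-3,-6],[10,-6,-12],[15,-9,-18],[20,-12,-24],[25,-15,-30],[30,-18,-36],[35,-22,-43],[40,-26,-50],[44,-29,-55],[44,-29,-55]], rot=[[0.063,0,0.135],[0.126,0,0.27],[0.189,0,0.405],[0.252,0,0.54],[0.315,0,0.675],[0.378,0,0.81],[0.441,0,0.945],[0.504,0,1.08],[0.567,0,1.21],[0.628,0.006,1.345]], grip=[0,0,0,0,0,0,0,0,0,0])

```text
time_s: 22.85
eef_pos: [0.4997, -0.1509, 0.3596]
eef_rot: [-0.119, 0.822, -0.526, -0.181]
wrist_force: [-0.1, -0.2, -1.5]
opening: 0.455
grasp_force: 60.5
```

```bash
python3 - <<'E'
from path import *
log(); w=full('red',.108,phi=20); go(*w[5][1:]); print(w[5][1],w[6][1])
E
```

```text
22.85 [ 0.4997 -0.1509  0.3596] [-0.6436, 0.2108, 1.409, 0.2181, 1.9025, 2.0974] [-0.1 -0.2 -1.5] 0.455 60.45001745223999
xyz [-72.8, -266.3, 159.4] rot [0.1915, 0.0016, 0.4195] | 319.0 26.0
[0.68624144 0.08176364 0.247     ] [0.68624144 0.08176364 0.047     ]
```

Call:
play_rows(xyz=[[-10,-35,20],[-19,-70,41],[-28,-105,62],[-37,-140,84],[-47,-175,105],[-57,-210,126],[-66,-240,144],[-73,-266,159],[-73,-266,159],[-73,-266,159]], rot=[[0.02,0,0.05],[0.05,0,0.1],[0.07,0,0.16],[0.1,0,0.21],[0.12,0,0.27],[0.15,0,0.32],[0.17,0,0.37],[0.1915,0.0016,0.4195],[0.1915,0.0016,0.4195],[0.1915,0.0016,0.4195]], grip=[0,0,0,0,0,0,0,0,0,0])

```text
time_s: 24.1
eef_pos: [0.6844, 0.0817, 0.2476]
eef_rot: [0.154, -0.682, 0.699, 0.151]
wrist_force: [0.0, 0.6, -1.1]
opening: 0.454
grasp_force: 60.7
```

```bash
python3 - <<'E'
from path import *
log(); w=full('red',.108,phi=20); go(*w[6][1:])
c=shot('wrist','w5')
P=world(c); k=(P-O)@RL
m=(c['color'][...,0]>130)&(c['color'][...,1].astype(int)<60); print(m.sum(),np.percentile(k[m],[2,50,98],0).round(3))
E
```

```text
24.1 [0.6844 0.0817 0.2476] [-0.2387, 0.4406, 1.3387, 0.4263, 1.4704, 2.8611] [ 0.   0.6 -1.1] 0.454 60.673967599868774
xyz [84.3, -1.9, 182.0] rot [0.0023, -0.0018, 0.0046] | 201.0 0.0
8918 [[-0.003 -0.049  0.1  ]
 [ 0.105 -0.041  0.264]
 [ 0.123  0.114  0.269]]
```

View pics/w5.png

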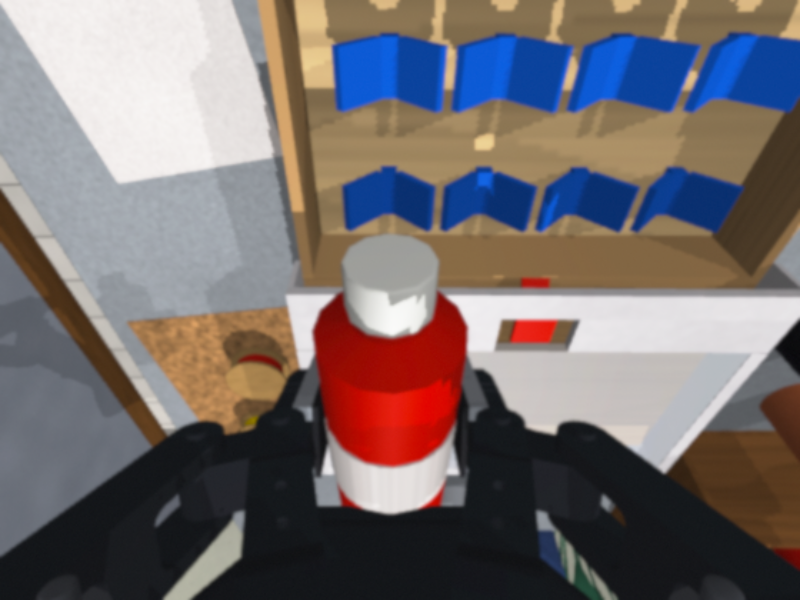

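The red bottle is held square between the fingers, cap toward the camera and horizontal. The cradles ahead are empty, and nothing stands in the way below.

Call:
play_rows(xyz=[[8,-2,18],[18,-2,39],[29,-2,62],[40,-2,86],[50,-2,108],[59,-2,127],[67,-2,145],[74,-2,160],[79,-2,171],[82,-2,178]], rot=[[0,0,0.005],[0,0,0.005],[0,0,0.005],[0,0,0.005],[0,0,0.005],[0,0,0.005],[0,0,0.005],[0,0,0.005],[0,0,0.005],[0,0,0.005]], grip=[0,0,0,0,0,0,0,0,0,0])

```text
time_s: 25.4
eef_pos: [0.6873, 0.0825, 0.0519]
eef_rot: [0.155, -0.68, 0.701, 0.15]
wrist_force: [0.8, -0.7, -0.7]
opening: 0.457
grasp_force: 60.8
```

```bash
python3 - <<'E'
from path import *
log(); w=full('red',.108,phi=20); go(*w[6][1:])
E
```

```text
25.4 [0.6873 0.0825 0.0519] [-0.2367, 0.6723, 1.4248, 0.4617, 1.1805, 2.7275] [ 0.8 -0.7 -0.7] 0.457 60.76366066932678
xyz [2.7, 1.0, 4.1] rot [0.0005, -0.0017, -0.0004] | 5.0 0.0
```

Call:
play_rows(xyz=[[1,1,2],[2,1,3],[2.7,1,4],[3,1,4.5],[3,1,4.5],[3,1,4.5],[3,1,4.5],[3,1,4.5],[3,1,4.5],[3,1,4.5]], rot=[[0,0,0],[0,0,0],[0,0,0],[0,0,0],[0,0,0],[0,0,0],[0,0,0],[0,0,0],[0,0,0],[0,0,0]], grip=[0,0,0,0,0,0.5,0.58,0.66,0.72,0.72])

```text
time_s: 26.65
eef_pos: [0.6862, 0.0816, 0.0471]
eef_rot: [0.155, -0.68, 0.701, 0.15]
wrist_force: [0.1, 0.6, 0.3]
opening: 0.722
grasp_force: 0.0
```

Call:
play_rows(xyz=[[-4,0,-9],[-13,0,-27],[-25,0,-54],[-40,0,-90],[-60,0,-130],[-80,0,-170],[-95,0,-205],[-95,0,-205],[-95,0,-205],[-95,0,-205]], rot=[[0,0,0],[0,0,0],[0,0,0],[0,0,0],[0,0,0],[0,0,0],[0,0,0],[0,0,0],[0,0,0],[0,0,0]], grip=[0.72,0.72,0.72,0.72,0.72,0.72,0.72,0.72,0.72,0.72])

```text
time_s: 27.9
eef_pos: [0.6856, 0.0817, 0.2718]
eef_rot: [0.154, -0.68, 0.701, 0.151]
wrist_force: [-0.1, -0.7, -1.4]
opening: 0.718
grasp_force: 0.0
```

```bash
cat >> path.py <<'E'
def chk():
    c=cam('top'); P=world(c); K=(P-O)@RL; C=c['color'].astype(int); inb=(abs(K[...,0])<.16)&(abs(K[...,1])<.085)&(K[...,2]>.02)&(K[...,2]<.12)
    for n,m in dict(red=(C[...,0]>110)&(C[...,1]<60)&(C[...,2]<60),yellow=(C[...,0]>110)&(C[...,1]>90)&(C[...,2]<60),black=(C.max(-1)<45)).items():
        a=K[m&inb]; print(n,len(a), (np.percentile(a,[3,50,97],0)*1000).round().tolist() if len(a)>15 else '')
    np.savez('last',color=c['color']); return c
E
python3 - <<'E'
from path import *
log(); chk(); c=cam('top'); cap(c,B['yellow']); cap(c,B['black'])
q0=readout.get_obs()['q']
w=full('yellow',-.036,phi=45); T=toolT()
U=np.array([.46,-.25,.34]); w=[('u',U,rz(.6)@w[0][2]),('w',w[0][1]+[0,0,.15],w[0][2])]+w
run(q0,w)
E
```

```text
27.9 [0.6856 0.0817 0.2718] [-0.2384, 0.4243, 1.3118, 0.4251, 1.51, 2.8853] [-0.1 -0.7 -1.4] 0.718 0.0
red 0 
yellow 0 
black 0 
cap 41 [ 0.596  -0.3927  0.1122] body 76
0.04 27 [ 0.5729 -0.3688]
0.06 28 [ 0.5669 -0.3729]
0.08 21 [ 0.5735 -0.3714]
cap 43 [ 0.4329 -0.2149  0.1127] body 50
u deg 174 margin 0.35 jump 0.14 cost 6.4e-18 [-1.08, 0.44, 1.45, 0.74, 2.14, -0.79]
w deg 34 margin 0.53 jump 0.06 cost 1.1e-19 [-1.26, 0.63, 1.31, 0.98, 1.8, -0.55]
pre deg 0 margin 0.86 jump 0.06 cost 3.3e-21 [-1.26, 0.84, 1.32, 0.95, 1.68, -0.73]
grasp deg 0 margin 0.99 jump 0.04 cost 4.0e-28 [-1.11, 0.91, 1.36, 1.03, 1.52, -0.77]
lift deg 0 margin 1.01 jump 0.06 cost 3.3e-24 [-1.11, 0.68, 1.4, 1.03, 1.62, -0.59]
mid deg 90 margin 0.73 jump 0.11 cost 6.0e-24 [-0.42, 0.09, 1.61, -0.41, 1.61, 0.38]
turn deg 98 margin 0.67 jump 0.09 cost 4.3e-19 [-0.6, 0.25, 1.36, 0.14, 1.94, 1.91]
above deg 39 margin 0.34 jump 0.11 cost 2.6e-21 [-0.3, 0.13, 1.73, 0.43, 1.42, 2.78]
place deg 0 margin 0.37 jump 0.06 cost 2.4e-26 [-0.3, 0.43, 1.83, 0.49, 1.06, 2.6]
```

```bash
python3 - <<'E'
from path import *
c=cam('wrist'); P=world(c); K=(P-O)@RL; C=c['color'].astype(int)
m=(C[...,0]>110)&(C[...,1]<60)&(C[...,2]<60)&(K[...,2]<.09)&(abs(K[...,0])<.16); print(m.sum(),(np.percentile(K[m],[2,50,98],0)*1000).round())
q0=readout.get_obs()['q']; w=full('yellow',-.036,phi=45)
q=run(q0,[w[4],('mid',np.array([.45,-.25,.36]),w[3][2]),('w',w[0][1]+[0,0,.13],w[0][2])])
go(*w[4][1:])
E
```

```text
2650 [[  3. -49.  52.]
 [107. -25.  63.]
 [125.  83.  79.]]
turn deg 39 margin 0.33 jump 0.11 cost 3.5e-29 [-0.6, 0.25, 1.36, 0.14, 1.94, 1.91]
mid deg 98 margin 0.66 jump 0.10 cost 1.5e-18 [-0.5, 0.1, 1.54, -0.42, 1.63, 0.28]
w deg 90 margin 0.82 jump 0.10 cost 6.2e-23 [-1.26, 0.66, 1.32, 0.97, 1.79, -0.57]
xyz [178.1, 179.0, -179.4] rot [-0.2867, -0.0004, -0.6219] | 310.0 39.0
```

Call:
play_rows(xyz=[[20,20,-25],[50,50,-55],[85,85,-90],[120,120,-125],[150,150,-155],[178,179,-179],[178,179,-179],[178,179,-179],[178,179,-179],[178,179,-179]], rot=[[-0.03,0,-0.06],[-0.08,0,-0.18],[-0.14,0,-0.3],[-0.19,0,-0.42],[-0.24,0,-0.54],[-0.287,0,-0.622],[-0.287,0,-0.622],[-0.287,0,-0.622],[-0.287,0,-0.622],[-0.287,0,-0.622]], grip=[0.72,0.72,0.72,0.72,0.72,0.72,0.72,0.72,0.72,0.72])

```text
time_s: 29.3
eef_pos: [0.5006, -0.149, 0.3602]
eef_rot: [-0.096, 0.876, -0.431, -0.193]
wrist_force: [0.2, 0.9, -1.0]
opening: 0.72
grasp_force: 0.0
```

```bash
python3 - <<'E'
from path import *
log(); w=full('yellow',-.036,phi=45); go([.45,-.25,.36],w[3][2]); c=cam('top'); cap(c,B['yellow']); cap(c,B['black'])
E
```

```text
29.3 [ 0.5006 -0.149   0.3602] [-0.596, 0.2472, 1.3638, 0.1432, 1.9424, 1.9138] [ 0.2  0.9 -1. ] 0.72 0.0
xyz [44.6, 101.7, -20.7] rot [-0.7183, -0.0017, -1.5412] | 113.0 97.0
cap 43 [ 0.5959 -0.3923  0.1121] body 78
0.04 26 [ 0.5963 -0.3925]
0.06 28 [ 0.5708 -0.3684]
0.08 24 [ 0.5968 -0.3929]
cap 45 [ 0.4324 -0.2156  0.1122] body 39
```

Call:
play_rows(xyz=[[5,11,-2],[10,22,-4],[15,33,-6],[20,44,-9],[25,55,-11],[30,66,-13],[35,77,-15],[40,90,-18],[45,102,-20],[45,102,-20]], rot=[[-0.07,0,-0.155],[-0.144,0,-0.31],[-0.216,0,-0.462],[-0.288,0,-0.617],[-0.36,0,-0.771],[-0.431,0,-0.925],[-0.503,0,-1.08],[-0.575,-0.001,-1.233],[-0.647,-0.002,-1.387],[-0.718,-0.002,-1.541]], grip=[1,1,1,1,1,1,1,1,1,1])

```text
time_s: 30.6
eef_pos: [0.4494, -0.2511, 0.3595]
eef_rot: [0.083, 0.901, 0.375, -0.2]
wrist_force: [-0.1, 0.7, -0.2]
opening: 1.0
grasp_force: 0.0
```

```bash
sed -i "s/yellow=\[[^]]*\]/yellow=[.598,-.393]/; s/black=\[[^]]*\]/black=[.4350,-.2165]/" scan.py; python3 - <<'E'
from path import *
log(); w=full('yellow',-.036,phi=45); q=run(readout.get_obs()['q'],[('w',w[0][1]+[0,0,.08],w[0][2])]+w); go(w[0][1]+[0,0,.08],w[0][2])
E
```

```text
30.6 [ 0.4494 -0.2511  0.3595] [-0.5016, 0.0955, 1.5395, -0.4194, 1.6292, 0.2811] [-0.1  0.7 -0.2] 1.0 0.0
w deg 90 margin 0.82 jump 0.11 cost 2.2e-21 [-1.27, 0.76, 1.25, 0.96, 1.77, -0.62]
pre deg 0 margin 0.88 jump 0.03 cost 7.2e-27 [-1.27, 0.88, 1.25, 0.94, 1.71, -0.71]
grasp deg 0 margin 0.96 jump 0.04 cost 1.2e-28 [-1.13, 0.94, 1.3, 1.02, 1.54, -0.75]
lift deg 0 margin 0.98 jump 0.06 cost 1.1e-23 [-1.13, 0.71, 1.34, 1.03, 1.65, -0.58]
mid deg 90 margin 0.73 jump 0.11 cost 7.6e-24 [-0.42, 0.09, 1.61, -0.41, 1.61, 0.38]
turn deg 98 margin 0.67 jump 0.09 cost 4.3e-19 [-0.6, 0.25, 1.36, 0.14, 1.94, 1.91]
above deg 39 margin 0.34 jump 0.11 cost 2.6e-21 [-0.3, 0.13, 1.73, 0.43, 1.42, 2.78]
place deg 0 margin 0.37 jump 0.06 cost 2.1e-26 [-0.3, 0.43, 1.83, 0.49, 1.06, 2.6]
xyz [-29.5, 205.0, 184.6] rot [-0.0014, 1.5712, 0.0042] | 277.0 90.0
```

Call:
play_rows(xyz=[[-3,20,10],[-6,42,25],[-9,65,42],[-12,88,62],[-15,110,83],[-18,135,105],[-21,160,128],[-24,185,152],[-29,205,185],[-29,205,185]], rot=[[0,0.17,0],[0,0.34,0],[0,0.51,0],[0,0.68,0],[0,0.85,0],[0,1.02,0],[0,1.19,0.002],[0,1.36,0.003],[0,1.571,0.004],[0,1.571,0.004]], grip=[1,1,1,1,1,1,1,1,1,1])

```text
time_s: 31.85
eef_pos: [0.5174, -0.4687, 0.1918]
eef_rot: [-0.213, 0.78, 0.314, 0.498]
wrist_force: [-0.8, 1.2, -1.1]
opening: 1.0
grasp_force: 0.0
```

```bash
python3 - <<'E'
from path import *
log(); c=cam('wrist'); cap(c,B['yellow']); w=full('yellow',-.036,phi=45); go(*w[0][1:]); go(*w[1][1:])
E
```

```text
31.85 [ 0.5174 -0.4687  0.1918] [-1.2753, 0.7789, 1.262, 0.9585, 1.7672, -0.6187] [-0.8  1.2 -1.1] 1.0 0.0
cap 384 [ 0.5977 -0.3933  0.1112] body 1328
0.04 423 [ 0.5987 -0.3919]
0.06 506 [ 0.599  -0.3917]
0.08 399 [ 0.5991 -0.3917]
xyz [-65.6, 3.3, 31.1] rot [0.0004, -0.0064, -0.0141] | 73.0 1.0
xyz [-84.5, 3.6, 159.4] rot [0.0004, -0.0064, -0.0141] | 180.0 1.0
```

Call:
play_rows(xyz=[[-30,3,15],[-60,3,30],[-70,3.5,45],[-84,3.5,65],[-84,3.5,90],[-84,3.5,115],[-84,3.5,140],[-84,3.5,155],[-84,3.5,162],[-84,3.5,162]], rot=[[0,-0.006,-0.014],[0,-0.006,-0.014],[0,-0.006,-0.014],[0,-0.006,-0.014],[0,-0.006,-0.014],[0,-0.006,-0.014],[0,-0.006,-0.014],[0,-0.006,-0.014],[0,-0.006,-0.014],[0,-0.006,-0.014]], grip=[1,1,1,1,1,1,1,1,1,1])

```text
time_s: 33.15
eef_pos: [0.6019, -0.3938, 0.0597]
eef_rot: [-0.2, 0.779, 0.327, 0.496]
wrist_force: [-1.0, -0.7, 0.3]
opening: 1.002
grasp_force: 0.0
```

Call:
play_rows(xyz=[[0,0,0],[0,0,0],[0,0,0],[0,0,0],[0,0,0],[0,0,0],[0,0,0],[0,0,0],[0,0,0],[0,0,0]], rot=[[0,0,0],[0,0,0],[0,0,0],[0,0,0],[0,0,0],[0,0,0],[0,0,0],[0,0,0],[0,0,0],[0,0,0]], grip=[0.7,0.5,0.3,0.2,0.1,0,0,0,0,0])

```text
time_s: 34.4
eef_pos: [0.6019, -0.3942, 0.0601]
eef_rot: [-0.2, 0.779, 0.327, 0.496]
wrist_force: [-2.2, -2.3, 4.6]
opening: 0.453
grasp_force: 58.5
```

```bash
python3 - <<'E'
from path import *
log(); w=full('yellow',-.036); T=toolT(); go(T[:3,3]+[0,0,.15],w[1][2])
E
```

```text
34.4 [ 0.6019 -0.3942  0.0601] [-1.1261, 0.9348, 1.3023, 1.0232, 1.5405, -0.7478] [-2.2 -2.3  4.6] 0.453 58.52721869945526
xyz [135.6, 1.9, -64.2] rot [0.0044, 0.0058, 0.0117] | 150.0 1.0
```

Call:
play_rows(xyz=[[0,0,0],[0,0,0],[-3,0,1.3],[-5.6,0,2.6],[-5.6,0,2.6],[-5.6,0,2.6],[-5.6,0,2.6],[-5.6,0,2.6],[-5.6,0,2.6],[-5.6,0,2.6]], rot=[[0,0,0],[0,0,0],[0,0,0],[0,0,0],[0,0,0],[0,0,0],[0,0,0],[0,0,0],[0,0,0],[0,0,0]], grip=[0.6,0.65,0.65,0.65,0.65,0.3,0,0,0,0])

```text
time_s: 35.65
eef_pos: [0.6017, -0.3941, 0.0536]
eef_rot: [-0.2, 0.779, 0.327, 0.496]
wrist_force: [-0.7, 0.6, 0.2]
opening: 0.452
grasp_force: 59.3
```

Call:
play_rows(xyz=[[0,0,0],[14,0,-7],[32,0,-15],[50,0,-23],[68,0,-32],[86,0,-40],[104,0,-49],[122,0,-57],[136,0,-63],[136,0,-63]], rot=[[0,0,0],[0,0,0],[0,0,0],[0,0,0],[0,0,0],[0,0,0],[0,0,0],[0,0,0],[0,0,0],[0,0,0]], grip=[0,0,0,0,0,0,0,0,0,0])

```text
time_s: 36.9
eef_pos: [0.6017, -0.3924, 0.2052]
eef_rot: [-0.199, 0.779, 0.328, 0.496]
wrist_force: [0.0, -0.0, -2.0]
opening: 0.455
grasp_force: 59.5
```

```bash
python3 - <<'E'
from path import *
log(); w=full('yellow',-.036); go(*w[3][1:])
E
```

```text
36.9 [ 0.6017 -0.3924  0.2052] [-1.125, 0.7076, 1.3413, 1.0263, 1.6367, -0.5886] [ 0. -0. -2.] 0.455 59.50654864311218
xyz [128.4, -241.4, -28.8] rot [0.0147, -1.5641, 0.0069] | 275.0 90.0
```

Call:
play_rows(xyz=[[13,-20,-3],[26,-44,-6],[39,-68,-9],[52,-92,-12],[65,-116,-15],[78,-140,-18],[91,-166,-20],[104,-192,-23],[117,-218,-26],[128,-241,-29]], rot=[[0,-0.16,0],[0,-0.32,0],[0,-0.48,0],[0,-0.64,0],[0,-0.8,0],[0,-0.96,0],[0,-1.12,0],[0,-1.28,0],[0,-1.44,0],[0.015,-1.564,0.007]], grip=[0,0,0,0,0,0,0,0,0,0])

```text
time_s: 38.15
eef_pos: [0.4494, -0.1989, 0.3287]
eef_rot: [0.082, 0.901, 0.374, -0.202]
wrist_force: [-0.1, 1.6, -1.5]
opening: 0.45
grasp_force: 59.8
```

```bash
python3 - <<'E'
from path import *
log(); w=full('yellow',-.036); go(*w[4][1:])
E
```

```text
38.15 [ 0.4494 -0.1989  0.3287] [-0.4151, 0.0888, 1.6085, -0.407, 1.6122, 0.3861] [-0.1  1.6 -1.5] 0.45 59.772738218307495
xyz [50.4, 1.2, -58.2] rot [0.7193, 0.0056, 1.5432] | 77.0 98.0
```

Call:
play_rows(xyz=[[5,0,-6],[10,0,-12],[15,0,-18],[20,0,-24],[25,1,-30],[30,1,-36],[35,1,-42],[40,1,-48],[45,1,-53],[50,1,-58]], rot=[[0.072,0,0.154],[0.144,0,0.308],[0.216,0,0.462],[0.288,0,0.617],[0.36,0.001,0.771],[0.431,0.002,0.925],[0.503,0.003,1.08],[0.575,0.004,1.234],[0.647,0.005,1.388],[0.719,0.006,1.543]], grip=[0,0,0,0,0,0,0,0,0,0])

```text
time_s: 39.4
eef_pos: [0.5001, -0.1516, 0.3592]
eef_rot: [-0.098, 0.874, -0.434, -0.194]
wrist_force: [-0.9, -0.2, -1.8]
opening: 0.455
grasp_force: 59.7
```

```bash
python3 - <<'E'
from path import *
log(); w=full('yellow',-.036); go(*w[5][1:])
E
```

```text
39.4 [ 0.5001 -0.1516  0.3592] [-0.6031, 0.2489, 1.3645, 0.1471, 1.9419, 1.9142] [-0.9 -0.2 -1.8] 0.455 59.713754653930664
xyz [-100.7, -176.7, 171.8] rot [0.2838, 0.0029, 0.6158] | 266.0 39.0
```

Call:
play_rows(xyz=[[-12,-22,20],[-25,-44,42],[-37,-66,64],[-50,-88,86],[-62,-110,107],[-75,-132,128],[-88,-154,150],[-101,-177,172],[-101,-177,172],[-101,-177,172]], rot=[[0.035,0,0.077],[0.07,0,0.154],[0.106,0,0.231],[0.142,0,0.308],[0.177,0.001,0.385],[0.213,0.002,0.462],[0.248,0.003,0.539],[0.284,0.003,0.616],[0.284,0.003,0.616],[0.284,0.003,0.616]], grip=[0,0,0,0,0,0,0,0,0,0])

```text
time_s: 40.65
eef_pos: [0.5409, 0.0861, 0.2473]
eef_rot: [0.155, -0.682, 0.698, 0.15]
wrist_force: [-0.2, 0.8, -1.6]
opening: 0.45
grasp_force: 59.9
```

```bash
cat >> path.py <<'E'
def held(c,m):
    P=world(c); k=((P-toolT()[:3,3])@RL)*1000; m=m&(np.linalg.norm(k,axis=-1)<110); q=k[m]
    for y in (-50,-40,-30,-20): 
        s=q[abs(q[:,1]-y)<4]; print(y,len(s),np.percentile(s,[2,50,98],0)[:, [0,2]].round(1).tolist() if len(s)>20 else '')
    print('ymin',np.percentile(q[:,1],1).round(1))
E
python3 - <<'E'
from path import *
log(); w=full('yellow',-.036); go(*w[6][1:]); c=cam('wrist'); C=c['color'].astype(int); held(c,(C[...,0]>110)&(C[...,1]>90)&(C[...,2]<90))
E
```

```text
40.65 [0.5409 0.0861 0.2473] [-0.2947, 0.1309, 1.7286, 0.4231, 1.419, 2.776] [-0.2  0.8 -1.6] 0.45 59.91728603839874
xyz [84.4, -1.2, 181.7] rot [0.0016, -0.0018, 0.0066] | 200.0 0.0
-50 3 
-40 4238 [[-17.7, -8.6], [0.9, 9.4], [17.2, 18.2]]
-30 1391 [[-16.9, 7.0], [0.5, 17.4], [17.6, 44.4]]
-20 1093 [[-16.9, 6.6], [0.8, 17.0], [17.6, 19.4]]
ymin -42.3
```

Call:
play_rows(xyz=[[8,-1,18],[18,-1,39],[29,-1,62],[40,-1,86],[50,-1,108],[59,-1,127],[67,-1,145],[74,-1,160],[79,-1,171],[82,-1,178]], rot=[[0,0,0.005],[0,0,0.005],[0,0,0.005],[0,0,0.005],[0,0,0.005],[0,0,0.005],[0,0,0.005],[0,0,0.005],[0,0,0.005],[0,0,0.005]], grip=[0,0,0,0,0,0,0,0,0,0])

```text
time_s: 41.95
eef_pos: [0.5425, 0.0869, 0.051]
eef_rot: [0.155, -0.68, 0.7, 0.15]
wrist_force: [0.3, -0.4, -0.7]
opening: 0.45
grasp_force: 60.0
```

```bash
python3 - <<'E'
from path import *
log(); w=full('yellow',-.036); go(*w[6][1:])
E
```

```text
41.95 [0.5425 0.0869 0.051 ] [-0.2926, 0.4248, 1.8249, 0.4831, 1.0656, 2.6038] [ 0.3 -0.4 -0.7] 0.45 60.04801154136658
xyz [2.5, 0.1, 3.3] rot [0.0006, -0.0016, 0.0008] | 4.0 0.0
```

Call:
play_rows(xyz=[[1,0,1.5],[2,0,2.5],[2.5,0,3],[2.5,0,3.3],[2.5,0,3.3],[2.5,0,3.3],[2.5,0,3.3],[2.5,0,3.3],[2.5,0,3.3],[2.5,0,3.3]], rot=[[0,0,0],[0,0,0],[0,0,0],[0,0,0],[0,0,0],[0,0,0],[0,0,0],[0,0,0],[0,0,0],[0,0,0]], grip=[0,0,0,0,0,0.5,0.58,0.66,0.72,0.72])

```text
time_s: 43.2
eef_pos: [0.5425, 0.086, 0.0476]
eef_rot: [0.155, -0.68, 0.7, 0.15]
wrist_force: [-0.2, -0.2, -0.3]
opening: 0.726
grasp_force: 0.0
```

Call:
play_rows(xyz=[[-4,0,-9],[-13,0,-27],[-25,0,-54],[-40,0,-90],[-60,0,-130],[-80,0,-170],[-95,0,-205],[-95,0,-205],[-95,0,-205],[-95,0,-205]], rot=[[0,0,0],[0,0,0],[0,0,0],[0,0,0],[0,0,0],[0,0,0],[0,0,0],[0,0,0],[0,0,0],[0,0,0]], grip=[0.72,0.72,0.72,0.72,0.72,0.72,0.72,0.72,0.72,0.72])

```text
time_s: 44.45
eef_pos: [0.5417, 0.0861, 0.2724]
eef_rot: [0.154, -0.68, 0.701, 0.151]
wrist_force: [0.1, -0.9, -0.3]
opening: 0.719
grasp_force: 0.0
```

```bash
python3 - <<'E'
from path import *
log(); c=cam('wrist'); P=world(c); K=(P-O)@RL; C=c['color'].astype(int)
for m in ((C[...,0]>110)&(C[...,1]<60)&(C[...,2]<60),(C[...,0]>110)&(C[...,1]>90)&(C[...,2]<60)):
    m=m&(K[...,2]<.085)&(abs(K[...,0])<.16)&(abs(K[...,1])<.08); print(m.sum(),(np.percentile(K[m],[2,50,98],0)*1000).round().tolist())
c=cam('top'); cap(c,B['black'])
w=full('black',-.108,phi=45)
q=run(readout.get_obs()['q'],[w[4],('mid',np.array([.42,-.25,.36]),w[3][2]),('w',w[0][1]+[0,0,.08],w[0][2])]+w)
go(*w[4][1:])
E
```

```text
44.45 [0.5417 0.0861 0.2724] [-0.2945, 0.1084, 1.7009, 0.4207, 1.4658, 2.8037] [ 0.1 -0.9 -0.3] 0.719 0.0
2923 [[88.0, -49.0, 46.0], [101.0, -26.0, 63.0], [121.0, 43.0, 67.0]]
2709 [[-54.0, -48.0, 49.0], [-36.0, -25.0, 63.0], [-18.0, 45.0, 67.0]]
cap 42 [ 0.4329 -0.2153  0.112 ] body 44
turn deg 39 margin 0.43 jump 0.12 cost 5.8e-25 [-0.6, 0.25, 1.36, 0.14, 1.94, 1.91]
mid deg 98 margin 0.66 jump 0.10 cost 2.6e-18 [-0.53, 0.03, 1.61, -0.42, 1.62, 0.26]
w deg 90 margin 0.67 jump 0.10 cost 4.7e-23 [-1.47, 0.36, 1.89, 0.79, 1.75, -0.92]
pre deg 0 margin 0.68 jump 0.04 cost 3.2e-30 [-1.47, 0.53, 1.89, 0.78, 1.64, -1.03]
grasp deg 0 margin 0.63 jump 0.05 cost 1.9e-28 [-1.28, 0.64, 1.95, 0.93, 1.44, -1.09]
lift deg 0 margin 0.59 jump 0.09 cost 2.9e-24 [-1.28, 0.3, 1.99, 0.92, 1.62, -0.85]
mid deg 90 margin 0.59 jump 0.11 cost 9.2e-24 [-0.42, 0.09, 1.61, -0.41, 1.61, 0.38]
turn deg 98 margin 0.67 jump 0.09 cost 4.3e-19 [-0.6, 0.25, 1.36, 0.14, 1.94, 1.91]
above deg 39 margin 0.38 jump 0.11 cost 3.3e-21 [-0.34, -0.03, 1.9, 0.42, 1.43, 2.74]
place deg 0 margin 0.41 jump 0.07 cost 4.1e-25 [-0.34, 0.31, 2.01, 0.49, 1.02, 2.53]
xyz [178.2, 35.2, -179.4] rot [-0.2864, -0.0002, -0.6207] | 255.0 39.0
```

Call:
play_rows(xyz=[[25,4,-25],[50,9,-50],[80,15,-80],[110,21,-110],[145,28,-145],[178,35,-179],[178,35,-179],[178,35,-179],[178,35,-179],[178,35,-179]], rot=[[-0.03,0,-0.06],[-0.08,0,-0.18],[-0.14,0,-0.3],[-0.19,0,-0.42],[-0.24,0,-0.54],[-0.286,0,-0.621],[-0.286,0,-0.621],[-0.286,0,-0.621],[-0.286,0,-0.621],[-0.286,0,-0.621]], grip=[0.72,0.72,0.72,0.72,0.72,0.72,0.72,0.72,0.72,0.72])

```text
time_s: 45.8
eef_pos: [0.5005, -0.1488, 0.3606]
eef_rot: [-0.096, 0.876, -0.431, -0.193]
wrist_force: [0.1, 0.2, -0.1]
opening: 0.72
grasp_force: 0.0
```

```bash
python3 - <<'E'
from path import *
log(); w=full('black',-.108); go([.42,-.25,.36],w[3][2]); cap(cam('top'),B['black'])
E
```

```text
45.8 [ 0.5005 -0.1488  0.3606] [-0.5962, 0.2462, 1.364, 0.1439, 1.9426, 1.9138] [ 0.1  0.2 -0.1] 0.72 0.0
xyz [28.4, 125.5, -12.7] rot [-0.7187, -0.0027, -1.5413] | 129.0 97.0
cap 42 [ 0.4331 -0.2152  0.1119] body 37
```

Call:
play_rows(xyz=[[3,13,-1],[6,26,-2],[9,39,-3],[12,52,-5],[15,65,-7],[18,78,-8],[21,91,-9],[24,104,-11],[28,118,-12],[28,125,-13]], rot=[[-0.07,0,-0.155],[-0.144,0,-0.31],[-0.216,0,-0.462],[-0.288,0,-0.617],[-0.36,0,-0.771],[-0.431,0,-0.925],[-0.503,0,-1.08],[-0.575,-0.001,-1.233],[-0.647,-0.002,-1.387],[-0.719,-0.003,-1.541]], grip=[1,1,1,1,1,1,1,1,1,1])

```text
time_s: 47.1
eef_pos: [0.42, -0.2503, 0.3606]
eef_rot: [0.084, 0.901, 0.376, -0.2]
wrist_force: [-0.8, 0.8, 0.5]
opening: 1.001
grasp_force: 0.0
```

```bash
python3 - <<'E'
from path import *
log(); w=full('black',-.108); go(w[0][1]+[0,0,.08],w[0][2]); print(w[0][1])
E
```

```text
47.1 [ 0.42   -0.2503  0.3606] [-0.527, 0.0295, 1.6071, -0.4227, 1.6169, 0.2579] [-0.8  0.8  0.5] 1.001 0.0
xyz [-1.2, -13.7, 172.6] rot [-0.0015, 1.5715, 0.0051] | 173.0 90.0
[ 0.35809723 -0.29340277  0.12471419]
```

Call:
play_rows(xyz=[[0,-1,5],[0,-3,15],[0,-4,28],[0,-6,43],[0,-7,60],[-1,-9,80],[-1,-10,100],[-1,-12,125],[-1,-13,150],[-1,-14,172]], rot=[[0,0.17,0],[0,0.34,0],[0,0.51,0],[0,0.68,0],[0,0.85,0],[0,1.02,0],[0,1.19,0.002],[0,1.36,0.003],[0,1.571,0.005],[0,1.571,0.005]], grip=[1,1,1,1,1,1,1,1,1,1])

```text
time_s: 48.35
eef_pos: [0.3573, -0.2925, 0.203]
eef_rot: [-0.206, 0.78, 0.318, 0.498]
wrist_force: [0.3, -0.2, -1.1]
opening: 1.0
grasp_force: 0.0
```

Call:
play_rows(xyz=[[0,0,0],[0,0,0],[0,0,0],[0,0,0],[0,0,0],[0,0,0],[0,0,0],[0,0,0],[0,0,0],[0,0,0]], rot=[[0,0,0],[0,0,0],[0,0,0],[0,0,0],[0,0,0],[0,0,0],[0,0,0],[0,0,0],[0,0,0],[0,0,0]], grip=[1,1,1,1,1,1,1,1,1,1])

```text
time_s: 49.6
eef_pos: [0.3582, -0.2926, 0.2052]
eef_rot: [-0.205, 0.78, 0.32, 0.497]
wrist_force: [0.1, -0.2, -0.5]
opening: 1.0
grasp_force: 0.0
```

```bash
python3 - <<'E'
from path import *
log(); c=cam('wrist'); cap(c,B['black']); w=full('black',-.108); go(*w[0][1:]); go(*w[1][1:])
E
```

```text
49.6 [ 0.3582 -0.2926  0.2052] [-1.4744, 0.3574, 1.8988, 0.7944, 1.7475, -0.9144] [ 0.1 -0.2 -0.5] 1.0 0.0
cap 377 [ 0.4342 -0.2161  0.1112] body 1195
0.04 385 [ 0.4355 -0.2149]
0.06 445 [ 0.4357 -0.2147]
0.08 365 [ 0.4358 -0.2146]
xyz [-73.3, 0.5, 33.5] rot [0.0045, 0.0002, -0.0031] | 81.0 0.0
xyz [-91.4, -0.0, 161.9] rot [0.0045, 0.0002, -0.0031] | 186.0 0.0
```

Call:
play_rows(xyz=[[-30,0,15],[-60,0,30],[-75,0,45],[-91,0,65],[-91,0,90],[-91,0,115],[-91,0,140],[-91,0,155],[-91,0,165],[-91,0,165]], rot=[[0.004,0,-0.003],[0.004,0,-0.003],[0.004,0,-0.003],[0.004,0,-0.003],[0.004,0,-0.003],[0.004,0,-0.003],[0.004,0,-0.003],[0.004,0,-0.003],[0.004,0,-0.003],[0.004,0,-0.003]], grip=[1,1,1,1,1,1,1,1,1,1])

```text
time_s: 50.9
eef_pos: [0.4372, -0.2142, 0.053]
eef_rot: [-0.206, 0.779, 0.323, 0.496]
wrist_force: [-0.1, 0.3, 0.2]
opening: 0.999
grasp_force: 0.0
```

Call:
play_rows(xyz=[[0,0,0],[0,0,0],[0,0,0],[0,0,0],[0,0,0],[0,0,0],[0,0,0],[0,0,0],[0,0,0],[0,0,0]], rot=[[0,0,0],[0,0,0],[0,0,0],[0,0,0],[0,0,0],[0,0,0],[0,0,0],[0,0,0],[0,0,0],[0,0,0]], grip=[0.7,0.5,0.3,0.2,0.1,0,0,0,0,0])

```text
time_s: 52.15
eef_pos: [0.4372, -0.2148, 0.0534]
eef_rot: [-0.205, 0.779, 0.323, 0.497]
wrist_force: [-3.6, -1.5, 5.9]
opening: 0.448
grasp_force: 59.5
```

Call:
play_rows(xyz=[[0,0,0],[14,0,-7],[32,0,-15],[50,0,-23],[68,0,-32],[86,0,-40],[104,0,-49],[122,0,-57],[136,0,-63],[136,0,-63]], rot=[[0,0,0],[0,0,0],[0,0,0],[0,0,0],[0,0,0],[0,0,0],[0,0,0],[0,0,0],[0,0,0],[0,0,0]], grip=[0,0,0,0,0,0,0,0,0,0])

```text
time_s: 53.4
eef_pos: [0.4375, -0.2143, 0.2033]
eef_rot: [-0.205, 0.779, 0.323, 0.496]
wrist_force: [-0.6, -1.1, -2.5]
opening: 0.448
grasp_force: 60.3
```

```bash
python3 - <<'E'
from path import *
log(); w=full('black',-.108); go(*w[3][1:])
E
```

```text
53.4 [ 0.4375 -0.2143  0.2033] [-1.2784, 0.2953, 1.9914, 0.9257, 1.6153, -0.8443] [-0.6 -1.1 -2.5] 0.448 60.29011130332947
xyz [122.8, -1.1, -36.6] rot [0.0019, -1.5693, 0.0003] | 128.0 90.0
```

Call:
play_rows(xyz=[[12,0,-4],[25,0,-7],[37,0,-11],[49,0,-15],[61,0,-18],[74,0,-22],[86,0,-26],[98,-1,-29],[111,-1,-33],[123,-1,-37]], rot=[[0,-0.16,0],[0,-0.32,0],[0,-0.48,0],[0,-0.64,0],[0,-0.8,0],[0,-0.96,0],[0,-1.12,0],[0,-1.28,0],[0,-1.44,0],[0.002,-1.569,0]], grip=[0,0,0,0,0,0,0,0,0,0])

```text
time_s: 54.65
eef_pos: [0.45, -0.1994, 0.3294]
eef_rot: [0.082, 0.901, 0.375, -0.202]
wrist_force: [0.4, -0.1, -2.3]
opening: 0.453
grasp_force: 60.4
```

```bash
python3 - <<'E'
from path import *
log(); w=full('black',-.108); go(*w[4][1:])
E
```

```text
54.65 [ 0.45   -0.1994  0.3294] [-0.4154, 0.0895, 1.6065, -0.4073, 1.6124, 0.3848] [ 0.4 -0.1 -2.3] 0.453 60.354799032211304
xyz [50.6, 0.4, -57.6] rot [0.72, 0.005, 1.5438] | 77.0 98.0
```

Call:
play_rows(xyz=[[5,0,-6],[10,0,-12],[15,0,-18],[20,0,-24],[25,0,-30],[30,0,-36],[35,0,-42],[40,0,-48],[45,0,-53],[50,0,-58]], rot=[[0.072,0,0.154],[0.144,0,0.308],[0.216,0,0.462],[0.288,0,0.617],[0.36,0.001,0.771],[0.431,0.002,0.925],[0.503,0.003,1.08],[0.575,0.004,1.234],[0.647,0.005,1.388],[0.72,0.005,1.544]], grip=[0,0,0,0,0,0,0,0,0,0])

```text
time_s: 55.9
eef_pos: [0.4992, -0.1508, 0.3599]
eef_rot: [-0.099, 0.874, -0.434, -0.194]
wrist_force: [-0.1, 0.8, -2.3]
opening: 0.451
grasp_force: 60.5
```

```bash
python3 - <<'E'
from path import *
log(); w=full('black',-.108); go(*w[5][1:])
E
```

```text
55.9 [ 0.4992 -0.1508  0.3599] [-0.6031, 0.2459, 1.3667, 0.1477, 1.9426, 1.9151] [-0.1  0.8 -2.3] 0.451 60.4872465133667
xyz [-140.4, -120.7, 191.0] rot [0.2832, 0.0031, 0.6153] | 266.0 39.0
```

Call:
play_rows(xyz=[[-17,-15,23],[-35,-30,47],[-52,-45,71],[-70,-60,95],[-88,-75,119],[-105,-90,143],[-123,-106,167],[-140,-121,191],[-140,-121,191],[-140,-121,191]], rot=[[0.035,0,0.077],[0.07,0,0.154],[0.106,0,0.231],[0.142,0,0.308],[0.177,0.001,0.385],[0.213,0.002,0.462],[0.248,0.003,0.539],[0.283,0.003,0.615],[0.283,0.003,0.615],[0.283,0.003,0.615]], grip=[0,0,0,0,0,0,0,0,0,0])

```text
time_s: 57.15
eef_pos: [0.4696, 0.0874, 0.2476]
eef_rot: [0.155, -0.683, 0.698, 0.15]
wrist_force: [0.4, -0.5, -2.3]
opening: 0.453
grasp_force: 60.7
```

```bash
python3 - <<'E'
from path import *
log(); w=full('black',-.108); go(*w[6][1:]); c=shot('wrist','w6'); C=c['color'].astype(int); P=world(c); held(c,(C.max(-1)<60)&(np.indices(C.shape[:2])[0]<350)&(abs(np.indices(C.shape[:2])[1]-273)<60))
E
```

```text
57.15 [0.4696 0.0874 0.2476] [-0.3374, -0.0329, 1.8994, 0.4165, 1.4291, 2.735] [ 0.4 -0.5 -2.3] 0.453 60.71769833564758
xyz [83.6, -0.4, 182.3] rot [0.0015, -0.0021, 0.007] | 201.0 0.0
-50 0 
-40 4503 [[-16.9, -6.7], [0.6, 11.2], [17.4, 43.8]]
-30 1344 [[-16.7, 9.2], [0.5, 18.4], [17.8, 27.4]]
-20 1186 [[-19.5, 8.4], [0.4, 18.1], [19.9, 20.6]]
ymin -41.7
```

View pics/w6.png

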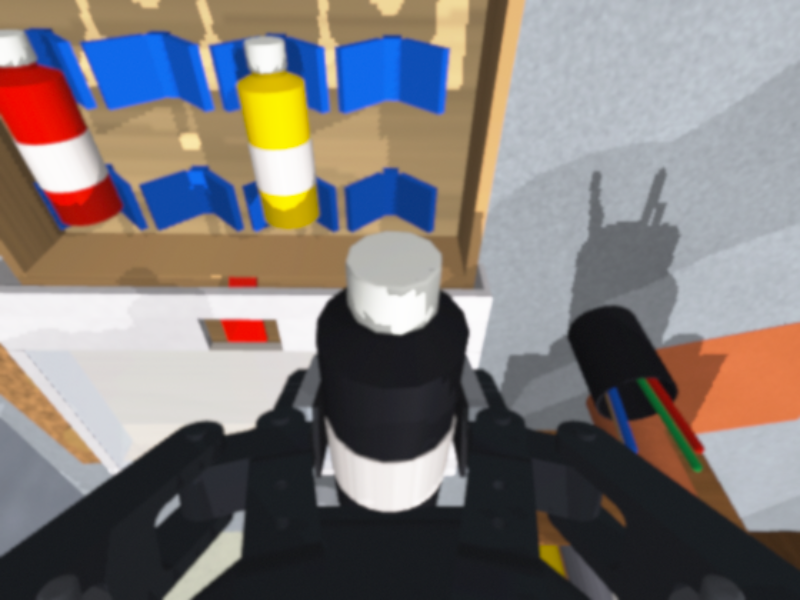

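Red lies at about (60,150) and yellow at (280,150), each in its own cradle. Black is held straight above the free end cradle, so I'll lower it.

Call:
play_rows(xyz=[[8,0,18],[18,0,39],[29,0,62],[40,0,86],[50,0,108],[59,0,127],[67,0,145],[74,0,160],[79,0,171],[82,0,178]], rot=[[0,0,0.005],[0,0,0.005],[0,0,0.005],[0,0,0.005],[0,0,0.005],[0,0,0.005],[0,0,0.005],[0,0,0.005],[0,0,0.005],[0,0,0.005]], grip=[0,0,0,0,0,0,0,0,0,0])

```text
time_s: 58.45
eef_pos: [0.4703, 0.0879, 0.0514]
eef_rot: [0.155, -0.68, 0.7, 0.15]
wrist_force: [-0.4, 0.1, -1.6]
opening: 0.455
grasp_force: 60.9
```

```bash
python3 - <<'E'
from path import *
log(); w=full('black',-.108); go(*w[6][1:])
E
```

```text
58.45 [0.4703 0.0879 0.0514] [-0.3362, 0.299, 2.0075, 0.4869, 1.0306, 2.5393] [-0.4  0.1 -1.6] 0.455 60.87919592857361
xyz [1.6, -0.1, 4.2] rot [0.0005, -0.0018, 0.0009] | 4.0 0.0
```

Call:
play_rows(xyz=[[1,0,1.5],[1.6,0,3],[2,0,4],[2,0,4.2],[2,0,4.2],[2,0,4.2],[2,0,4.2],[2,0,4.2],[2,0,4.2],[2,0,4.2]], rot=[[0,0,0],[0,0,0],[0,0,0],[0,0,0],[0,0,0],[0,0,0],[0,0,0],[0,0,0],[0,0,0],[0,0,0]], grip=[0,0,0,0,0,0.5,0.58,0.66,0.72,0.72])

```text
time_s: 59.7
eef_pos: [0.4701, 0.0881, 0.0473]
eef_rot: [0.155, -0.68, 0.7, 0.15]
wrist_force: [0.3, 0.1, 0.5]
opening: 0.72
grasp_force: 0.0
```

Call:
play_rows(xyz=[[-4,0,-9],[-13,0,-27],[-25,0,-54],[-40,0,-90],[-60,0,-130],[-80,0,-170],[-95,0,-205],[-95,0,-205],[-95,0,-205],[-95,0,-205]], rot=[[0,0,0],[0,0,0],[0,0,0],[0,0,0],[0,0,0],[0,0,0],[0,0,0],[0,0,0],[0,0,0],[0,0,0]], grip=[0.72,0.72,0.72,0.72,0.72,0.72,0.72,0.72,0.72,0.72])

```text
time_s: 60.95
eef_pos: [0.4692, 0.0882, 0.272]
eef_rot: [0.154, -0.68, 0.701, 0.151]
wrist_force: [0.8, -0.1, 0.2]
opening: 0.719
grasp_force: 0.0
```

```bash
python3 - <<'E'
from path import *
log(); c=cam('wrist'); P=world(c); K=(P-O)@RL
for x in (-.108,-.036,.108):
    m=(abs(K[...,0]-x)<.03)&(abs(K[...,1])<.08)&(K[...,2]>.052)&(K[...,2]<.09); print(x,m.sum(),(np.percentile(K[m],[2,50,98],0)*1000).round().tolist())
# gap of open door: red pad
C=c['color'].astype(int); m=(C[...,0]>150)&(C[...,1]<50)&(C[...,2]<50)&(K[...,2]>.09)&(K[...,1]>.09); print(m.sum(),np.median(K[m],0), ((np.percentile(K[m],[2,98],0)*1000).round()).tolist())
g=O+RL@[0,.116,0]; print(g)
q0=readout.get_obs()['q']; D=down(YAW); T=toolT()
# flipped down orientation (keep q6 near)
D2=D@F
q=run(q0,[('A',np.array([.55,.10,.30]),D2),('B',np.array([g[0],g[1],.14]),D2),('C',O+RL@[0,-.12,.14],D2)])
go([.55,.15,.30],D2)
E
```

```text
60.95 [0.4692 0.0882 0.272 ] [-0.3361, -0.0594, 1.8734, 0.4145, 1.4782, 2.7644] [ 0.8 -0.1  0.2] 0.719 0.0
-0.108 4251 [[-126.0, -63.0, 53.0], [-108.0, -15.0, 63.0], [-90.0, 43.0, 67.0]]
-0.036 4262 [[-54.0, -63.0, 53.0], [-39.0, -15.0, 63.0], [-19.0, 43.0, 67.0]]
0.108 4721 [[89.0, -64.0, 53.0], [101.0, -15.0, 62.0], [120.0, 43.0, 67.0]]
380 [-0.0009908   0.11412062  0.10026464] [[-349.0, 104.0, 99.0], [13.0, 194.0, 147.0]]
[0.58197948 0.2079478  0.        ]
A deg 25 margin 0.00 jump 0.11 cost 1.1e-04 [-0.04, 0.11, 1.59, 0.01, 1.45, 3.12]
B deg 1 margin 0.00 jump 0.05 cost 1.1e-02 [0.1, 0.37, 1.61, 0.11, 1.15, 3.12]
C deg 8 margin 0.03 jump 0.05 cost 7.1e-25 [-0.25, 0.3, 1.7, 0.0, 1.14, 2.92]
xyz [-70.0, -78.8, 1.5] rot [0.0027, 0.4351, 0.0006] | 105.0 25.0
```

```bash
python3 - <<'E'
from path import *
q0=readout.get_obs()['q']; D=down(YAW); g=O+RL@[-.001,.115,0]
H=rz(-np.pi/2)@D; X=np.array([.56,.05,.30])
q=run(q0,[('A',X,H),('B',X+[0,.1,0],D),('C',np.array([g[0],g[1],.14]),D),('D',O+RL@[0,-.126,.1215],D)])
go(X,H)
E
```

```text
A deg 93 margin 0.43 jump 0.09 cost 9.3e-19 [-0.12, 0.11, 1.58, 0.0, 1.45, 1.48]
B deg 90 margin 1.00 jump 0.09 cost 1.6e-22 [0.06, 0.15, 1.54, 0.0, 1.45, 0.09]
C deg 0 margin 0.99 jump 0.06 cost 2.9e-25 [0.15, 0.39, 1.59, 0.0, 1.17, 0.18]
D deg 0 margin 0.87 jump 0.05 cost 2.2e-25 [-0.27, 0.33, 1.71, 0.0, 1.11, -0.24]
xyz [20.4, -91.7, -40.6] rot [-0.3391, 0.3433, -1.5431] | 102.0 93.0
```

Call:
play_rows(xyz=[[20,-92,-40],[20,-92,-40],[20,-92,-40],[20,-92,-40],[20,-92,-40],[20,-92,-40],[20,-92,-40],[20,-92,-40],[20,-92,-40],[20,-92,-40]], rot=[[-0.3391,0.3433,-1.5431],[-0.3391,0.3433,-1.5431],[-0.3391,0.3433,-1.5431],[-0.3391,0.3433,-1.5431],[-0.3391,0.3433,-1.5431],[-0.3391,0.3433,-1.5431],[-0.3391,0.3433,-1.5431],[-0.3391,0.3433,-1.5431],[-0.3391,0.3433,-1.5431],[-0.3391,0.3433,-1.5431]], grip=[0,0,0,0,0,0,0,0,0,0])

```text
time_s: 62.25
eef_pos: [0.5604, 0.0509, 0.3001]
eef_rot: [0.0, 1.0, -0.015, 0.0]
wrist_force: [-0.4, -0.3, 0.3]
opening: 0.002
grasp_force: 0.0
```

```bash
python3 - <<'E'
from path import *
log(); g=O+RL@[-.001,.115,0]; go([g[0],g[1]-.08,.30],down(YAW))
E
```

```text
62.25 [0.5604 0.0509 0.3001] [-0.1201, 0.1147, 1.5805, -0.0002, 1.4459, 1.4808] [-0.4 -0.3  0.3] 0.002 0.0
xyz [18.3, -76.6, 0.1] rot [0.0006, -0.0002, -1.5709] | 79.0 90.0
```

Call:
play_rows(xyz=[[18,-77,0],[18,-77,0],[18,-77,0],[18,-77,0],[18,-77,0],[18,-77,0],[18,-77,0],[18,-77,0],[18,-77,0],[18,-77,0]], rot=[[0,0,-1.571],[0,0,-1.571],[0,0,-1.571],[0,0,-1.571],[0,0,-1.571],[0,0,-1.571],[0,0,-1.571],[0,0,-1.571],[0,0,-1.571],[0,0,-1.571]], grip=[0,0,0,0,0,0,0,0,0,0])

```text
time_s: 63.5
eef_pos: [0.5812, 0.1266, 0.3004]
eef_rot: [0.0, 0.719, 0.695, 0.0]
wrist_force: [0.5, -0.5, -0.0]
opening: 0.003
grasp_force: 0.0
```

```bash
python3 - <<'E'
from path import *
log(); c=shot('wrist','w7'); P=world(c); K=(P-O)@RL; C=c['color'].astype(int)
m=(C[...,0]>150)&(C[...,1]<50)&(C[...,2]<50)&(K[...,2]>.09)&(K[...,2]<.11)&(K[...,1]>.09)&(abs(K[...,0])<.05); lo,hi=np.percentile(K[m],[2,98],0); print(m.sum(),(lo+hi)/2,hi-lo)
g=O+RL@[-.001,.110,0]; go([g[0],g[1],.14],down(YAW))
E
```

```text
63.5 [0.5812 0.1266 0.3004] [0.0153, 0.187, 1.4982, -0.0004, 1.4556, 0.0483] [ 0.5 -0.5 -0. ] 0.003 0.0
833 [-4.22068900e-05  1.12609041e-01  1.00180358e-01] [0.02769369 0.02635896 0.00291979]
xyz [75.4, -3.1, 160.4] rot [0.0011, 0.0004, -0.0033] | 177.0 0.0
```

View pics/w7.png

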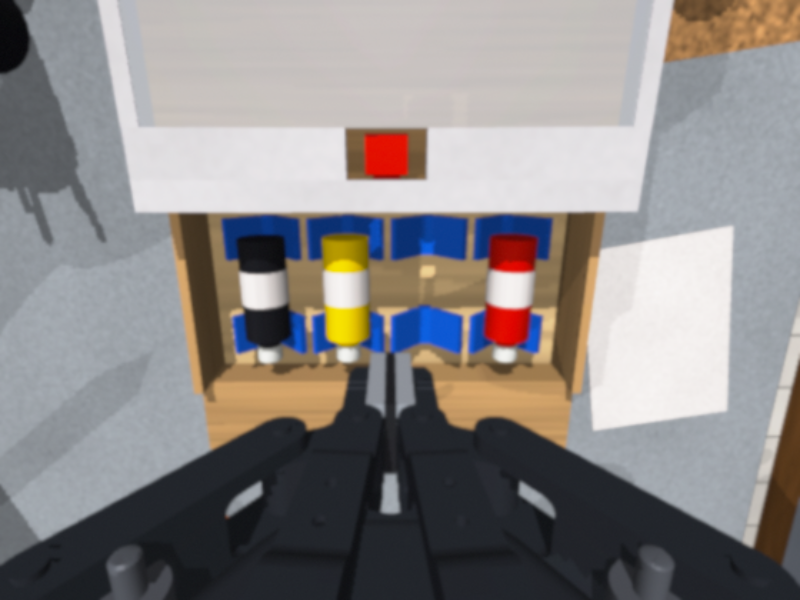

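All three bottles lie in their own cradles: black at (265,300), yellow at (347,295) and red at (511,295). The gap is clear at (386,154), so I'll close the door next.

Call:
play_rows(xyz=[[40,-2,0],[77,-2,20],[77,-2,60],[77,-2,100],[77,-2,130],[77,-2,150],[77,-2,160],[77,-2,168],[77,-2,168],[77,-2,168]], rot=[[0,0,0],[0,0,0],[0,0,0],[0,0,0],[0,0,0],[0,0,0],[0,0,0],[0,0,0],[0,0,0],[0,0,0]], grip=[0,0,0,0,0,0,0,0,0,0])

```text
time_s: 64.8
eef_pos: [0.5827, 0.2038, 0.1341]
eef_rot: [0.002, 0.718, 0.696, 0.001]
wrist_force: [-0.8, 0.8, -0.1]
opening: 0.002
grasp_force: 0.0
```

```bash
python3 - <<'E'
from path import *
log(); go(O+RL@[-.001,.112,.1215],down(YAW)); go(O+RL@[-.001,-.125,.1215],down(YAW))
E
```

```text
64.8 [0.5827 0.2038 0.1341] [0.145, 0.3923, 1.5904, -0.0012, 1.1549, 0.1754] [-0.8  0.8 -0.1] 0.002 0.0
xyz [0.1, -1.9, 12.6] rot [0.0042, 0.0004, 0.0001] | 13.0 0.0
xyz [-236.9, -1.9, 12.7] rot [0.0042, 0.0004, 0.0001] | 237.0 0.0
```

Call:
play_rows(xyz=[[0,-2,5],[0,-2,10],[0,-2,12.5],[-2,-2,12.5],[-5,-2,12.5],[-10,-2,12.5],[-20,-2,12.5],[-35,-2,12.5],[-55,-2,12.5],[-75,-2,12.5]], rot=[[0.004,0,0],[0.004,0,0],[0.004,0,0],[0.004,0,0],[0.004,0,0],[0.004,0,0],[0.004,0,0],[0.004,0,0],[0.004,0,0],[0.004,0,0]], grip=[0,0,0,0,0,0,0,0,0,0])

```text
time_s: 66.05
eef_pos: [0.5776, 0.1271, 0.1206]
eef_rot: [-0.0, 0.718, 0.696, -0.001]
wrist_force: [0.0, 2.7, -0.9]
opening: -0.004
grasp_force: 1.5
```

```bash
python3 - <<'E'
from path import *
log(); go(O+RL@[-.001,-.125,.1215],down(YAW))
E
```

```text
66.05 [0.5776 0.1271 0.1206] [0.0165, 0.3625, 1.6626, -0.0008, 1.1182, 0.047] [ 0.   2.7 -0.9] -0.004 1.4706335740629584
xyz [-160.1, 0.9, -0.8] rot [-0.0017, 0.0008, -0.0002] | 160.0 0.0
```

Door is sliding (2.7 N).

Call:
play_rows(xyz=[[-15,0,0],[-32,0,0],[-50,0,0],[-68,1,0],[-86,1,0],[-104,1,0],[-118,1,0],[-128,1,0],[-134,1,0],[-138,1,0]], rot=[[0,0,0],[0,0,0],[0,0,0],[0,0,0],[0,0,0],[0,0,0],[0,0,0],[0,0,0],[0,0,0],[0,0,0]], grip=[0,0,0,0,0,0,0,0,0,0])

```text
time_s: 67.3
eef_pos: [0.5748, -0.0094, 0.1207]
eef_rot: [-0.0, 0.718, 0.697, -0.001]
wrist_force: [-1.2, 2.2, -1.8]
opening: 0.004
grasp_force: 1.1
```

Call:
play_rows(xyz=[[-3,0,0],[-6,0,0],[-9,0,0],[-12,0,0],[-15,0,0],[-18,0,0],[-20,0,0],[-22,0,0],[-23,0,0],[-24,0,0]], rot=[[0,0,0],[0,0,0],[0,0,0],[0,0,0],[0,0,0],[0,0,0],[0,0,0],[0,0,0],[0,0,0],[0,0,0]], grip=[0,0,0,0,0,0,0,0,0,0])

```text
time_s: 68.55
eef_pos: [0.5742, -0.0234, 0.1207]
eef_rot: [-0.006, 0.717, 0.697, 0.005]
wrist_force: [3.4, 40.7, 4.2]
opening: 0.002
grasp_force: 20.6
```

```bash
python3 - <<'E'
from path import *
log(); print(((toolT()[:3,3]-O)@RL*1000).round(1))
E
```

```text
68.55 [ 0.5742 -0.0234  0.1207] [-0.2549, 0.3291, 1.7076, 0.0162, 1.1095, -0.2335] [ 3.4 40.7  4.2] 0.002 20.608701556921005
[  -0.9 -115.4  120.7]
```

Call:
play_rows(xyz=[[6,0,0],[11,0,0],[14,0,0],[14,0,-10],[14,0,-40],[0,0,-80],[-20,0,-110],[-30,0,-120],[-30,0,-120],[-30,0,-120]], rot=[[0,0,0],[0,0,0],[0,0,0],[0,0,0],[0,0,0],[0,0,0],[0,0,0],[0,0,0],[0,0,0],[0,0,0]], grip=[0,0,0,0,0,0,0,0,0,0])

```text
time_s: 69.8
eef_pos: [0.5725, -0.0626, 0.2391]
eef_rot: [-0.002, 0.718, 0.696, -0.001]
wrist_force: [0.1, -0.1, -0.4]
opening: 0.001
grasp_force: 0.0
```

```bash
python3 - <<'E'
from path import *
log(); c=shot('wrist','w8'); P=world(c); K=(P-O)@RL; C=c['color'].astype(int)
m=(C[...,0]>150)&(C[...,1]<50)&(C[...,2]<50)&(K[...,2]>.08)&(K[...,2]<.11)&(abs(K[...,0])<.05); lo,hi=np.percentile(K[m],[2,98],0); print(m.sum(),(lo+hi)/2,hi-lo)
E
```

```text
69.8 [ 0.5725 -0.0626  0.2391] [-0.3145, 0.1953, 1.6133, -0.0009, 1.337, -0.2844] [ 0.1 -0.1 -0.4] 0.001 0.0
825 [-0.00065977 -0.10935329  0.09412179] [0.02807039 0.01938725 0.0028403 ]
```

View pics/w8.png

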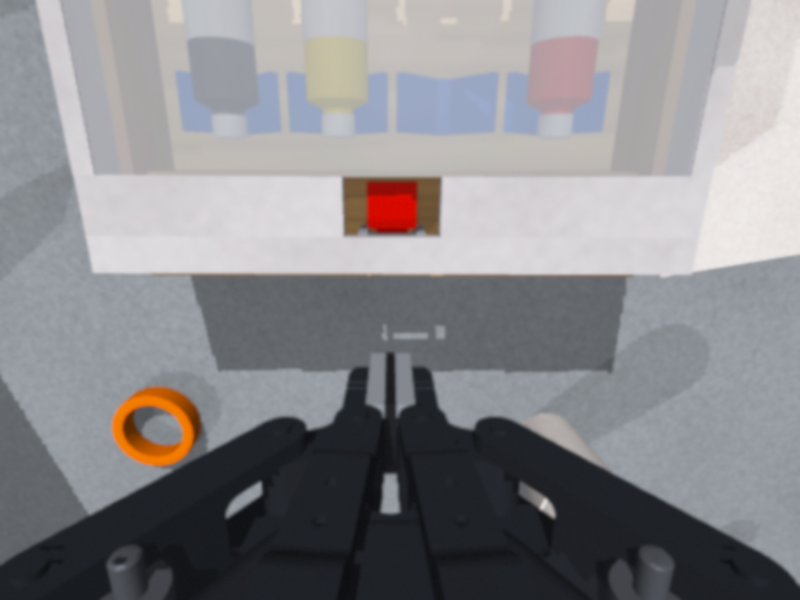

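The pad reads 6–7 mm down at locker y ≈ -109 mm, so the hook's ramp is stuck part way under the bar and the door is about 9 mm short of shut. I'll press the pad to clear the bar, push the door home, then release.

```bash
python3 - <<'E'
from path import *
c=dict(cam('wrist')); g=[((ray(c,u*.7,v*.7,.106)-O)@RL*1000).round(1) for u,v in [(343,177),(441,177),(441,237),(343,237)]]; print(g,np.mean(g,0))
e=[((ray(c,u*.7,v*.7,.106)-O)@RL*1000).round(1) for u,v in [(93,272),(694,274)]]; print(e)
go(O+RL@[-.001,-.111,.125],down(YAW))
E
```

```text
[array([-27.5, -89.3, 106. ]), array([ 27.2, -89.3, 106. ]), array([  28.3, -122.9,  106. ]), array([ -28.5, -122.9,  106. ])] [  -0.125 -106.1    106.   ]
[array([-176.6, -144. ,  106. ]), array([ 177.3, -145. ,  106. ])]
xyz [43.5, 0.9, 114.1] rot [-0.0042, -0.0002, 0.0007] | 122.0 0.0
```

Call:
play_rows(xyz=[[30,1,20],[46,1,50],[46,1,80],[46,1,100],[46,1,110],[46,1,115],[46,1,118],[46,1,118],[46,1,118],[46,1,118]], rot=[[-0.004,0,0],[-0.004,0,0],[-0.004,0,0],[-0.004,0,0],[-0.004,0,0],[-0.004,0,0],[-0.004,0,0],[-0.004,0,0],[-0.004,0,0],[-0.004,0,0]], grip=[0,0,0,0,0,0,0,0,0,0])

```text
time_s: 71.15
eef_pos: [0.5757, -0.0173, 0.1232]
eef_rot: [0.001, 0.718, 0.696, 0.001]
wrist_force: [0.2, 0.1, 0.2]
opening: 0.003
grasp_force: 0.0
```

```bash
python3 - <<'E'
from path import *
log(); print(((toolT()[:3,3]-O)@RL*1000).round(1)); go(O+RL@[-.001,-.108,.1095],down(YAW))
E
```

```text
71.15 [ 0.5757 -0.0173  0.1232] [-0.2359, 0.3254, 1.7065, -0.0001, 1.1062, -0.206] [0.2 0.1 0.2] 0.003 0.0
[   0.5 -109.3  123.2]
xyz [1.3, -1.6, 13.7] rot [0.0033, 0.0008, 0.0002] | 14.0 0.0
```

Press down in small steps, then push a little.

Call:
play_rows(xyz=[[1,-1,4],[1,-1,7],[1,-1,10],[1,-1,12],[1,-1,13.5],[-1,-1,13.5],[-3,-1,13.5],[-5,-1,13.5],[-7,-1,13.5],[-9,-1,13.5]], rot=[[0.003,0,0],[0.003,0,0],[0.003,0,0],[0.003,0,0],[0.003,0,0],[0.003,0,0],[0.003,0,0],[0.003,0,0],[0.003,0,0],[0.003,0,0]], grip=[0,0,0,0,0,0,0,0,0,0])

```text
time_s: 72.4
eef_pos: [0.5742, -0.0258, 0.1097]
eef_rot: [-0.0, 0.718, 0.697, -0.0]
wrist_force: [-2.7, 1.9, 6.0]
opening: -0.002
grasp_force: 3.0
```

```bash
python3 - <<'E'
from path import *
log(); print(((toolT()[:3,3]-O)@RL*1000).round(1))
E
```

```text
72.4 [ 0.5742 -0.0258  0.1097] [-0.2512, 0.3446, 1.713, -0.0002, 1.0846, -0.2215] [-2.7  1.9  6. ] -0.002 3.0283190551745065
[  -0.8 -117.9  109.7]
```

Call:
play_rows(xyz=[[-1,0,0],[-2,0,0],[-3,0,0],[-4,0,0],[-5,0,0],[-6,0,0],[-7,0,0],[-8,0,0],[-8.5,0,0],[-8.5,0,0]], rot=[[0,0,0],[0,0,0],[0,0,0],[0,0,0],[0,0,0],[0,0,0],[0,0,0],[0,0,0],[0,0,0],[0,0,0]], grip=[0,0,0,0,0,0,0,0,0,0])

```text
time_s: 73.65
eef_pos: [0.5747, -0.0337, 0.11]
eef_rot: [0.0, 0.718, 0.697, 0.001]
wrist_force: [-0.5, 4.6, 6.4]
opening: 0.004
grasp_force: 3.1
```

```bash
python3 - <<'E'
from path import *
log(); print(((toolT()[:3,3]-O)@RL*1000).round(1))
E
```

```text
73.65 [ 0.5747 -0.0337  0.11  ] [-0.2652, 0.3449, 1.7118, 0.0012, 1.084, -0.2361] [-0.5  4.6  6.4] 0.004 3.120698685904948
[  -0.  -125.8  110. ]
```

Call:
play_rows(xyz=[[-1,0,0],[-2,0,0],[-3,0,0],[-4,0,0],[-4,0,-3],[-4,0,-6],[-4,0,-9],[-4,0,-11],[-4,0,-11],[-4,0,-11]], rot=[[0,0,0],[0,0,0],[0,0,0],[0,0,0],[0,0,0],[0,0,0],[0,0,0],[0,0,0],[0,0,0],[0,0,0]], grip=[0,0,0,0,0,0,0,0,0,0])

```text
time_s: 74.9
eef_pos: [0.5727, -0.0341, 0.1182]
eef_rot: [-0.004, 0.717, 0.697, 0.001]
wrist_force: [2.4, 15.6, -6.4]
opening: 0.0
grasp_force: 9.3
```

```bash
python3 - <<'E'
from path import *
log(); print(((toolT()[:3,3]-O)@RL*1000).round(1))
E
```

```text
74.9 [ 0.5727 -0.0341  0.1182] [-0.2694, 0.3321, 1.7096, 0.0067, 1.1049, -0.243] [ 2.4 15.6 -6.4] 0.0 9.303703056648374
[  -2.  -126.2  118.2]
```

Call:
play_rows(xyz=[[4,0,0],[7,0,0],[8,0,-5],[8,0,-20],[8,0,-50],[0,0,-90],[-15,0,-120],[-20,0,-130],[-20,0,-130],[-20,0,-130]], rot=[[0,0,0],[0,0,0],[0,0,0],[0,0,0],[0,0,0],[0,0,0],[0,0,0],[0,0,0],[0,0,0],[0,0,0]], grip=[0,0,0,0,0,0,0,0,0,0])

```text
time_s: 76.15
eef_pos: [0.5726, -0.0581, 0.2487]
eef_rot: [-0.001, 0.718, 0.697, -0.001]
wrist_force: [-0.0, 0.0, -0.2]
opening: 0.0
grasp_force: 0.0
```

```bash
python3 - <<'E'
from path import *
log(); c=shot('wrist','w9'); P=world(c); K=(P-O)@RL; C=c['color'].astype(int)
m=(C[...,0]>150)&(C[...,1]<50)&(C[...,2]<50)&(K[...,2]>.08)&(K[...,2]<.11)&(abs(K[...,0])<.05); lo,hi=np.percentile(K[m],[2,98],0); print(m.sum(),(lo+hi)/2,hi-lo)
E
```

```text
76.15 [ 0.5726 -0.0581  0.2487] [-0.3069, 0.1851, 1.6052, -0.0006, 1.3541, -0.277] [-0.   0.  -0.2] 0.0 0.0
949 [-0.0005301  -0.11959879  0.10016974] [0.02741136 0.02461685 0.00267626]
```

View pics/w9.png

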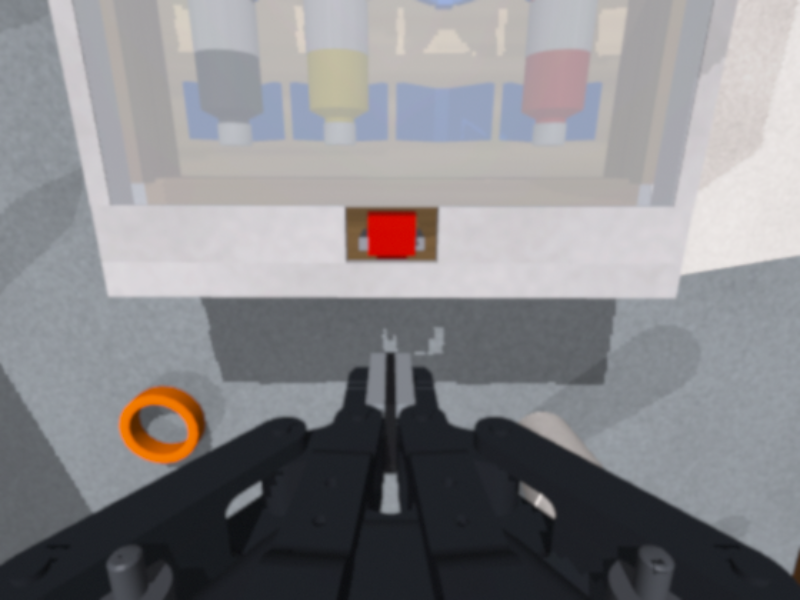

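The door is shut: the pad is up at z = 0.100 and y = -119.6 mm, with the bar posts showing on either side of it at (364,242) and (420,242). I'll check quickly for any bottle hidden by the arm earlier, then hand in.

```bash
python3 - <<'E'
from path import *
for n in ('top','side'):
    c=shot(n,n+'2'); P=world(c); C=c['color'].astype(int); m=(C[...,1]>C[...,0]+35)&(C[...,1]>C[...,2]+25)&(P[...,2]>.01)&(P[...,2]<.2); print(n,m.sum(),np.median(P[m],0) if m.any() else '')
E
```

```text
top 3 [0.22144163 0.32796565 0.1481893 ]
side 17 [0.22580051 0.32317921 0.11062855]
```

View pics/side2.png

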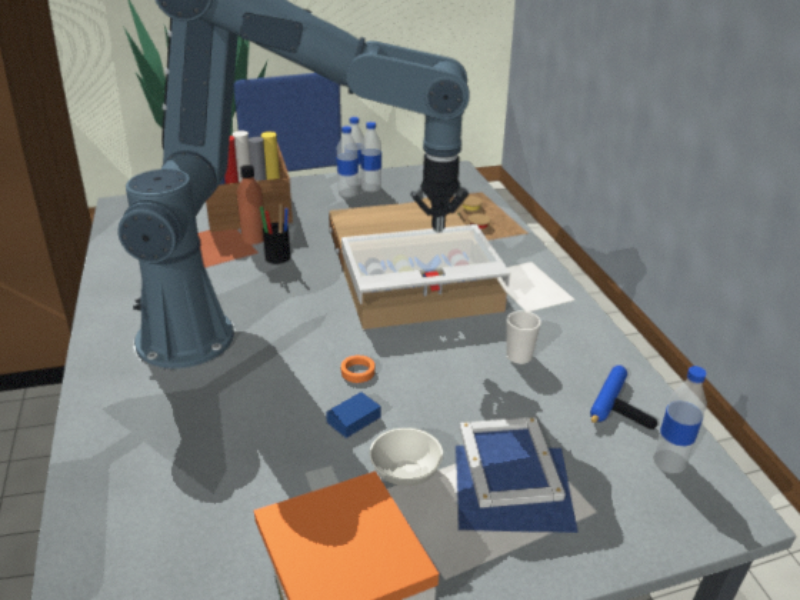

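No bottle is left on the table (the few green pixels are the pens). The cup (522,337), tape (358,369), tin (354,413), bowl (406,455) and frame (511,461) are all where they were, and the locker is shut.

```bash
python3 -c "
from bench import ctrl; print(ctrl.hand_in())"
```

```text
the job is handed in; nothing more can be done
None
```

The red, yellow and black paint bottles (no green one was there) each lie in their own cradle, and the locker door is shut with the hook sprung back up. While closing, the ramp stuck part way and the push reached about 41 N at the fingertips, so I pressed the hook down to finish; the job is handed in and no verdict came back.

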